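# Weigh a part-used milling blank on the bench balance

### The arm

A 7-joint arm with a two-finger parallel gripper is mounted at the origin on the work surface. World frame = base frame: x ahead of the robot, y to its left, z up, the work surface at z = 0. Lengths are in m, angles in rad, forces in N, time in s.
With the tool pointing down it reaches from about 0.425 to 0.875 m from the base axis. Payload 9.9 kg.
Tool frame: the origin (TCP) lies on the centre line of the jaws, within the pads' length; the fingertips stand 25 mm ahead of it and the grasp point (between the pads) lies 6 mm ahead of it (env.tcp_to_tips is the z of the fingertips in the tool frame, in m); z points along the fingers, y is the direction in which the jaws open and shut (so a half turn about z gives the same grasp; the last joint's range is limited). The gripper opens to 85 mm and grips with 20 to 120 N. Pads are 22 mm wide; open, the fingers measure 114 mm over their backs; the gripper's body (76 mm by 85 mm) begins 54 mm behind the grasp point. The pads swing forward as they close: fully open they stand 13 mm farther back than shut.
Start: joints at [-0.084, 0.576, 0.025, 1.437, -0.015, 1.129, -0.057], TCP at [0.675, 0, 0.256] pointing down, gripper open.
Joint ranges: [-2.76, 2.76], [-0.34, 2.15], [-1.52, 1.57], [0.19, 2.46], [-1.09, 4.23], [0.17, 1.99], [-2.82, 2.82]. Speed limits (rad/s): [2.22, 2.22, 3.01, 3.01, 3.14, 3.14, 3.14].

### API

Orientations are given as a unit quaternion [x, y, z, w].
In Python, from cell import readout, viewer, env gives the robot as it stands. The module is installed in compiled form; this text tells all that it offers.
- The arm moves only by the tool play_rows, never from a script. Its argument "steps" is a list of rows, each a list of 3 entries, a list of its own where there are three numbers: the opening, from 0 (shut) to 1 (fully open), then the shift along the tool's x, y, z as a fraction of full scale, then the turn, a rotation vector about the tool's x, y, z as a fraction of full scale. In form: [[grip, [tx, ty, tz], [ax, ay, az]], ...]. A call has 1 to 8 rows; each row is the pose to reach, as a shift and turn from the pose commanded when the call began, along the tool's axes at that moment; what a row does not reach only later rows make up. Full scale, the value 1, is 50 cm for a shift and 45 degrees for a turn. A row lasts 1/12 s, in which the tool goes at most 41.7 mm and 7.16 degrees, less where a joint would pass 70% of its speed; a pose out of reach is approached as far as the arm can. A call with a number of a shift or a turn outside -1 to 1 is refused whole. A call with a gripper value outside its range is refused whole. The fingers move at their own pace and stop on an object; "force" is the grip in N (left out, the last holds). Time passes only in rows, so rows that repeat a pose let the fingers close. It gives the time, the measured TCP pose, the force and the opening at its end, in the units of the state.
- readout.state(): the state, without advancing time (a new reading comes with each control period).
- viewer.read_camera(name): name is "scene" or "side" or "wrist"; returns (picture, depth): 400x640x3 uint8, red, green, blue; 400x640 float32, m along the optical axis (not along the pixel's ray), 0 where there is no reading.
- viewer.camera_model(name): a dict with "intrinsics" (3x3 intrinsics, pixels), "R" (3x3) and "t" (3): a world point X has camera coordinates R X + t. Camera axes: x right, y down, z forward; pixel columns grow to the right and rows downward; lengths in m; the calibration is good to about 2 mm. A picture is of the moment at which its call begins: read the wrist's pose just before it. camera_model takes no time and is no camera call; for the wrist camera it gives the pose at the moment of the call.
- env.finish_job(): hands the job in, once; it reports no verdict.
The state is a dict: "t": time; "joints": joint angles; "joint_vel": joint speeds; "tau": joint torques, N m; "ee_pos": TCP position; "tcp_rot": TCP orientation; "force": force on the tool from outside, world axes, zero at the start; "ft_torque": the same for the moment, N m; "gripper_width": finger opening in m.
Only numpy, scipy, OpenCV 4.12 (cv2) and the standard library are available. Lean on these libraries where they do the work, as an engineer would, in place of code of your own. Each camera call takes 0.05 s, during which the arm holds its last target.

### The job

Weigh the part-used milling blank: put the 200 g ring weight over the post of the empty pan, add the 50 g or the 100 g ring (not both) if the balance needs it, then slide the red-tabbed rider along its bar until the beam rests level with the needle on the red mark. Lower the weights gently and handle the delicate balance with light forces only; leave the blank untouched on its pan, unused weights standing on the table clear of the balance, and everything else where it is.

Things in the scene. Friction and masses are not known exactly. Their poses are not given: they have to be found in the camera images.
- balance: fixed white base of a two-pan balance, 130 x 310 mm, 25 mm high; origin under its centre. +y runs along the beam to the load pan, -y to the part pan, +x to the rider bar. A scale plate 90 mm wide, 173 mm high stands at x = -20 mm; the beam's red needle covers its red mark when level. Delicate: no finger, arm or weight may bear on any part of the balance with more than 15 N
- beam (a joint): beam tilt, rad: 0 level, + load pan up (part heavier), - load pan down. Starts at +0.15; stops at +-0.15. Pivot 60 mm above the table, pans 130 mm either side, always horizontal. Sprung and damped: each gram of imbalance tilts it 0.0022 rad (on its stop from 68 g), at rest after about 1.5 s. Level if the pans are equally loaded and the rider is at 0
- load_centre (a point): centre of the upper face of the load pan (steel disc, 110 mm diameter), 89 mm above the table when level. A rigid vertical 10 mm post, 45 mm high, top 8 mm tapered to 3 mm, stands up to 4.5 mm off this point in any direction (not measured: find it by feel); ring weights go over it and stack. The pan moves up and down 19 mm with the beam and gives way under a downward push
- part_centre (a point): centre of the upper face of the part pan (same disc, no post), which carries the milling blank
- blank: off-white, part-used zirconia milling disc, 98 mm diameter, 14 mm thick, lying on the part pan; its mass is unknown, 185 to 325 g. Stays where it is. Origin at the centre of its underside
- w200: brass ring weight of 200 g: outside diameter 44 mm, height 17 mm, with a plain 12 mm hole through it from top to bottom; stands flat on the table at the start. Origin at the centre of its underside, z up; it is round, so its yaw is meaningless
- w100: brass ring weight of 100 g: outside diameter 36 mm, height 13 mm, with a plain 12 mm hole through it from top to bottom; stands flat on the table at the start. Origin at the centre of its underside, z up; it is round, so its yaw is meaningless
- w50: brass ring weight of 50 g: outside diameter 28 mm, height 12 mm, with a plain 12 mm hole through it from top to bottom; stands flat on the table at the start. Origin at the centre of its underside, z up; it is round, so its yaw is meaningless
- rider_top (a point): top centre of the rider's red tab, 119 mm above the table when level. Tab: 12 mm along the bar, 16 mm across, 34 mm high, on a brass block 26 mm along the bar and 22 mm across. Push the tab to slide the rider along its bar, which is 130 mm long, parallel to the balance's y, 95 mm out on its +x side, its upper face 41 mm below this point
- rider (a joint): position of the 120 g rider along its bar, m, positive towards the load pan; stops at -0.038 and +0.038; starts between 0 and +0.034. Sliding it by 1 mm towards the load pan acts like 0.92 g more on the load pan. It slides stiffly (about 1.5 N) and stays where it is left
- spray_can: bystander: white and blue spray can, 52 mm diameter, 160 mm tall; origin at the centre of its underside
- spare_blank: bystander: beige spare milling disc lying on the table, 98 mm diameter, 14 mm thick; origin at the centre of its underside
- paste_jar: bystander: small white jar with blue cap, 48 mm diameter, 45 mm tall; origin at the centre of its underside
- model: bystander: dental arch model, white teeth on a reddish base 55 x 62 mm, 30 mm tall; origin at the centre of its underside
- mouse: bystander: black round computer mouse, 62 mm diameter, 28 mm tall; origin at the centre of its underside
- wrench: bystander: steel wrench lying flat, 130 mm long; origin at the centre of its underside (near its middle)
There are look-alikes about, which are no part of the job. Leave any black or purple look-alike of the w100 alone. Leave any green look-alike of the w50 alone.

How it is judged:
By the outcome, as a careful person would: the job done as asked, in the order asked, and still so for the second after the job is handed in, with the robot touching nothing.
It also fails if it takes over 69 s, if anything falls off the work surface, if the arm or the gripper's body presses on something with over 40 N, if the wrist force passes 120 N, or if a joint passes its speed limit or range.

## Working session

There is one attempt and no reset: what is moved stays moved. The work goes in short steps, Python scripts to look and compute and a tool call to move; the robot and the scene stay as the last step left them, time stands still between calls to the robot, and variables do not carry over. Pictures are saved under pics/ and viewed, and the job is handed in when it is done.

Besides the shell and the picture viewer there is one more tool, called after "Emit:" as name([rows], argument=value, ...), one row to a line, values as JSON. play_rows: Moves the arm, as the interface text tells. Its arguments: {"type":"object","properties":{"steps":{"type":"array"},"force":{"type":"number"}},"required":["steps"]}

```bash
mkdir -p pics; ls
cat > h.py <<'E'
import numpy as np, cv2, pickle
from cell import readout, viewer, env
def grab(name,tag):
    m=viewer.camera_model(name); im,d=viewer.read_camera(name)
    cv2.imwrite(f'pics/{tag}.png',im[:,:,::-1]); pickle.dump((m,im,d),open(f'pics/{tag}.pkl','wb'))
    return m,im,d
def load(tag): return pickle.load(open(f'pics/{tag}.pkl','rb'))
def pts(m,d):
    K=np.array(m['intrinsics']);R=np.array(m['R']);t=np.array(m['t'])
    v,u=np.mgrid[:d.shape[0],:d.shape[1]]
    P=np.stack([(u-K[0,2])/K[0,0]*d,(v-K[1,2])/K[1,1]*d,d],-1)
    return (P-t)@R
def proj(m,X):
    c=np.array(m['R'])@np.array(X)+np.array(m['t']);p=np.array(m['intrinsics'])@c
    return p[:2]/p[2]
def st():
    s=readout.state()
    for k in ('t','joints','ee_pos','tcp_rot','force','gripper_width'): print(k,np.round(s[k],4))
    return s
E
python3 - <<'E'
from h import *
for n in ('scene','side','wrist'): 
    m,im,d=grab(n,n+'0'); print(n,np.round(m['R'],3).tolist(),np.round(m['t'],3),np.round(-np.array(m['R']).T@m['t'],3))
st(); print(env.tcp_to_tips)
E
```

```text
pics
scene [[-0.604, 0.797, 0.009], [0.531, 0.411, -0.741], [-0.594, -0.442, -0.672]] [ 0.363 -0.23   1.778] [1.398 0.592 1.021]
side [[-0.76, -0.65, 0.003], [-0.402, 0.466, -0.788], [0.51, -0.601, -0.616]] [0.421 0.315 0.706] [0.086 0.551 0.681]
wrist [[1.0, 0.002, -0.003], [0.002, -0.963, 0.268], [-0.002, -0.268, -0.963]] [-0.673 -0.035  0.379] [0.674 0.069 0.372]
t 0.15
joints [-0.0838  0.5764  0.0249  1.4377 -0.015   1.129  -0.0565]
ee_pos [ 0.6747 -0.      0.2556]
tcp_rot [ 7.071e-01  7.071e-01 -5.000e-04 -4.000e-04]
force [-0.1032  0.2112  0.4334]
gripper_width 0.0851
0.025
```

View pics/scene0.png

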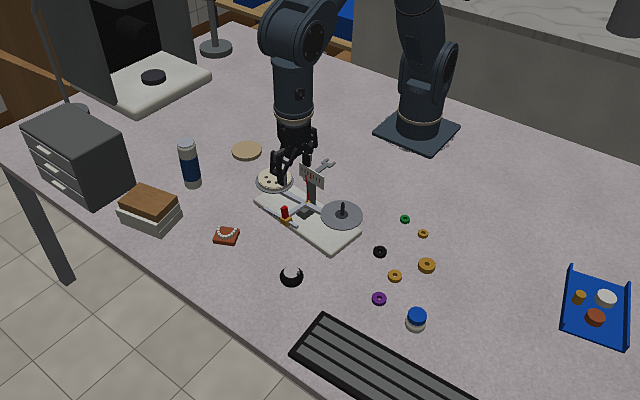

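View pics/side0.png

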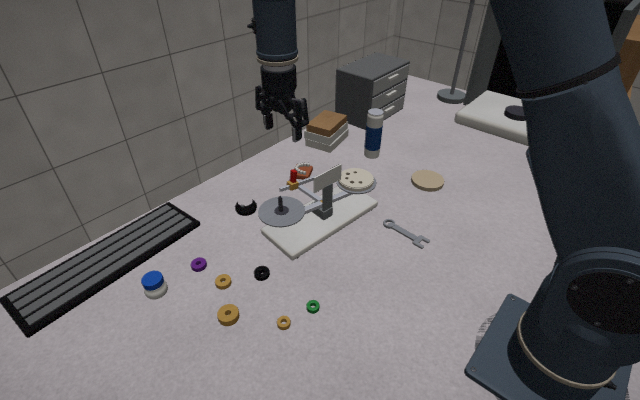

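View pics/wrist0.png

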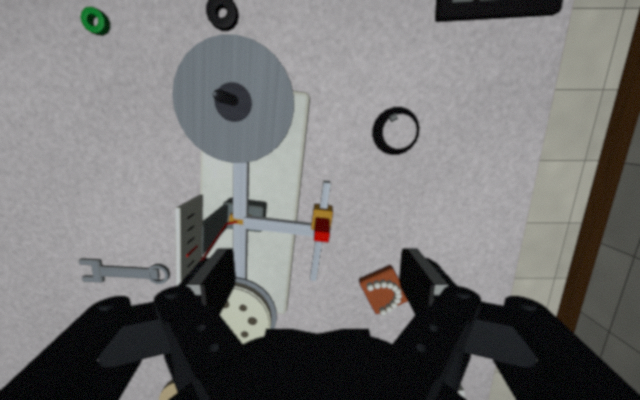

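Run:
```python
from h import *
for tag,boxes in (('scene0',{'w50':(415,226,432,241),'w100':(385,266,405,284),'w200':(415,254,438,276),'green':(398,212,412,225),'black':(371,243,389,260),'purple':(370,289,388,308)}),
                  ('side0',{'w50':(275,314,293,331),'w100':(213,273,234,291),'w200':(214,302,242,327),'green':(304,298,322,315),'black':(252,264,272,282),'purple':(188,256,209,272)})):
    m,im,d=load(tag);P=pts(m,d)
    hsv=cv2.cvtColor(im,cv2.COLOR_RGB2HSV)
    for k,(a,b,c,e) in boxes.items():
        p=P[b:e,a:c].reshape(-1,3); z=p[:,2]; h=hsv[b:e,a:c].reshape(-1,3)
        s=p[(z>0.006)&(z<.03)]
        zt=np.percentile(s[:,2],90); top=s[s[:,2]>zt-0.003]
        print(tag,k,len(s),'ztop',round(zt,4),'mid',np.round((s[:,:2].min(0)+s[:,:2].max(0))/2,4),'ext',np.round(np.ptp(s[:,:2],axis=0),4),'topmid',np.round((top[:,:2].min(0)+top[:,:2].max(0))/2,4),np.round(np.ptp(top[:,:2],axis=0),4))
m,im,d=load('wrist0');P=pts(m,d)
# pan
p=P[20:180,160:310].reshape(-1,3);s=p[(p[:,2]>.08)&(p[:,2]<.13)]
print('pan z pct',np.percentile(s[:,2],[5,25,50,75,95]));s2=s[abs(s[:,2]-np.median(s[:,2]))<.006]
print('pan mid',(s2[:,:2].min(0)+s2[:,:2].max(0))/2,np.ptp(s2[:,:2],axis=0))
s3=s[s[:,2]>np.median(s[:,2])+.02];print('post',len(s3), s3.mean(0) if len(s3) else '')
hsv=cv2.cvtColor(im,cv2.COLOR_RGB2HSV)
red=(im[:,:,0]>150)&(im[:,:,1]<60);red[:, :300]=0;red[:,340:]=0
q=P[red];print('red',len(q),q.min(0),q.max(0));t=q[q[:,2]>np.percentile(q[:,2],90)-.008];print('redtop',len(t),(t.min(0)+t.max(0))/2,np.ptp(t,axis=0))
v,u=np.where(red);print(u.min(),u.max(),v.min(),v.max())
for tag,box in (('wrist0',(230,195,300,280)),):
  pass
for (u,v) in ((326,185),(316,270),(240,175),(242,265),(245,222),(300,228),(235,300),(230,110),(218,95),(303,95),(285,305)): print((u,v),np.round(P[v,u],4),im[v,u])
```

```text
scene0 w50 69 ztop 0.0152 mid [0.4247 0.2553] ext [0.0534 0.0278] topmid [0.438  0.2564] [0.0268 0.0231]
scene0 w100 142 ztop 0.0154 mid [0.6133 0.2738] ext [0.0378 0.0449] topmid [0.6133 0.2691] [0.0378 0.034 ]
scene0 w200 222 ztop 0.0199 mid [0.534  0.3079] ext [0.0463 0.0627] topmid [0.5348 0.3174] [0.0409 0.0405]
scene0 green 61 ztop 0.0142 mid [0.417  0.1884] ext [0.0291 0.0273] topmid [0.417  0.1889] [0.0291 0.0264]
scene0 black 118 ztop 0.0155 mid [0.5669 0.1961] ext [0.0373 0.0349] topmid [0.5669 0.1973] [0.032 0.032]
scene0 purple 154 ztop 0.0155 mid [0.6977 0.2752] ext [0.0366 0.0344] topmid [0.6984 0.2752] [0.0353 0.0344]
side0 w50 135 ztop 0.0145 mid [0.4349 0.2556] ext [0.0251 0.0269] topmid [0.4349 0.2552] [0.0251 0.0261]
side0 w100 187 ztop 0.0155 mid [0.612  0.2693] ext [0.0356 0.0348] topmid [0.612 0.269] [0.0356 0.0341]
side0 w200 365 ztop 0.0193 mid [0.5324 0.3171] ext [0.0427 0.0441] topmid [0.5323 0.3174] [0.0426 0.0417]
side0 green 125 ztop 0.0144 mid [0.4163 0.1882] ext [0.0274 0.0262] topmid [0.4161 0.1878] [0.0271 0.0253]
side0 black 171 ztop 0.0156 mid [0.56
[... 364 characters left out ...]
-0.0381699   0.11954243] [ 0.68445256 -0.02792958  0.12259901]
redtop 108 [ 0.67807707 -0.03304974  0.12107072] [0.01275097 0.01024032 0.00305659]
315 328 232 241
(326, 185) [0.683  0.0114 0.087 ] [158 168 178]
(316, 270) [ 0.6724 -0.0973  0.0704] [152 161 168]
(240, 175) [0.5891 0.0194 0.0729] [153 162 172]
(242, 265) [ 0.5784 -0.0986  0.0558] [152 163 171]
(245, 222) [ 0.5895 -0.0367  0.0678] [156 165 174]
(300, 228) [ 0.6536 -0.0437  0.0686] [156 166 176]
(235, 300) [ 0.5745 -0.1315  0.082 ] [185 189 174]
(230, 110) [0.5944 0.0848 0.1082] [48 50 56]
(218, 95) [0.5995 0.0928 0.152 ] [32 28 33]
(303, 95) [0.6566 0.1067 0.0234] [170 175 168]
(285, 305) [ 0.6268 -0.1808  0.0225] [159 162 154]
```

Run:
```python
from h import *
a=load('scene0')[1][160:320,225:445];b=load('side0')[1][140:340,170:390]
cv2.imwrite('pics/c1.png',cv2.resize(a,None,fx=3.5,fy=3.5,interpolation=2)[:,:,::-1]);cv2.imwrite('pics/c2.png',cv2.resize(b,None,fx=3,fy=3,interpolation=2)[:,:,::-1])
```

```text
(no output)
```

View pics/c1.png

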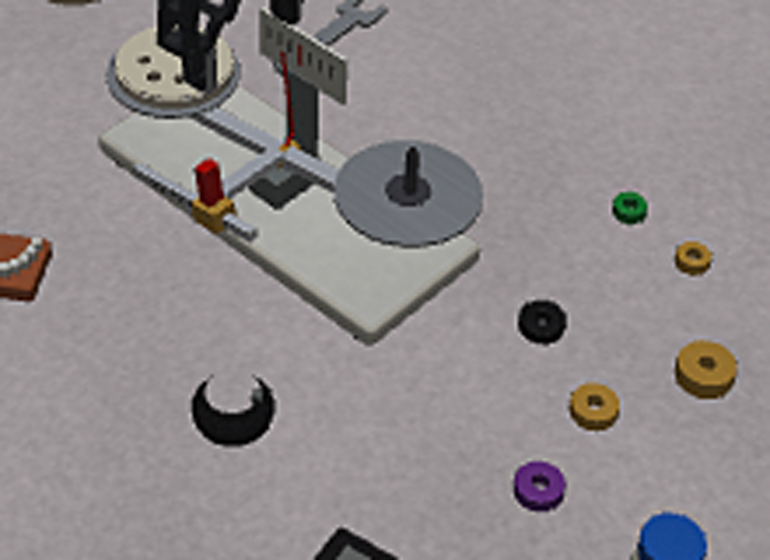

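View pics/c2.png

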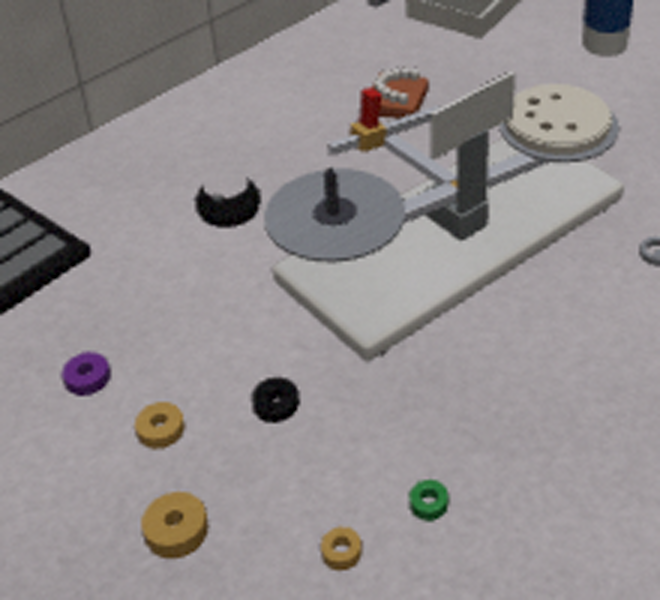

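Candidates in the scene view: w200 is the large brass ring at (427,265), w100 the mid brass ring at (395,275) and w50 the small brass ring at (423,233). The look-alikes are black at (380,252), purple at (379,298) and green at (405,218). The crops confirm the brass choices. Next I move above w200.

Emit:
play_rows([
  [0.7,[0.16,-0.07,0],[0,0,0]],
  [0.7,[0.634,-0.284,0],[0,0,0]],
  [0.7,[0.634,-0.284,0],[0,0,0]],
  [0.7,[0.634,-0.284,0],[0,0,0]],
  [0.7,[0.634,-0.284,0],[0,0,0]],
  [0.7,[0.634,-0.284,0.1],[0,0,0]],
  [0.7,[0.634,-0.284,0.2],[0,0,0]],
  [0.7,[0.634,-0.284,0.24],[0,0,0]],
], force=30)

```text
t: 0.82
ee_pos: [0.549, 0.283, 0.1843]
tcp_rot: [0.706, 0.708, 0.002, -0.0]
force: [-0.5, 1.5, -0.4]
gripper_width: 0.0596
```

Emit:
play_rows([
  [0.7,[0,0,0],[0,0,0]],
  [0.7,[0,0,0],[0,0,0]],
])

```text
t: 0.98
ee_pos: [0.5476, 0.2812, 0.1815]
tcp_rot: [0.706, 0.709, -0.002, -0.001]
force: [0.5, -0.2, -0.3]
gripper_width: 0.06
```

Run:
```python
from h import *
st();grab('wrist','w1');st()
m,im,d=load('w1');print(proj(m,[.533,.3172,.017]))
```

```text
t 0.9833
joints [-0.5473  0.5593 -0.0044  1.694   0.002   0.8926 -0.5483]
ee_pos [0.5476 0.2812 0.1815]
tcp_rot [ 0.7057  0.7085 -0.002  -0.0009]
force [ 0.4883 -0.2214 -0.3296]
gripper_width 0.06
t 1.0333
joints [-0.5454  0.5578 -0.0026  1.6923  0.0023  0.8931 -0.548 ]
ee_pos [0.5495 0.2796 0.1829]
tcp_rot [ 0.7067  0.7075 -0.0008  0.    ]
force [ 1.0227 -0.6253  0.526 ]
gripper_width 0.0596
[304.27916729 161.60177388]
```

View pics/w1.png

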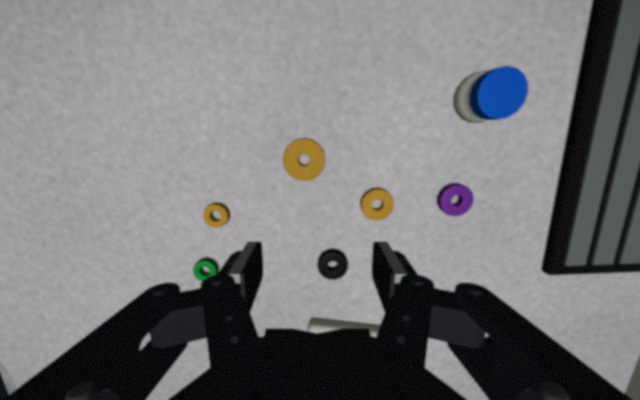

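```bash
cat >> h.py <<'E'
def ray(m,u,v,z):
    K=np.array(m['intrinsics']);R=np.array(m['R']);t=np.array(m['t'])
    c=-R.T@t; r=R.T@np.array([(u-K[0,2])/K[0,0],(v-K[1,2])/K[1,1],1]); return c+r*(z-c[2])/r[2]
def brass(im):
    h=cv2.cvtColor(im,cv2.COLOR_RGB2HSV); return ((h[:,:,0]>10)&(h[:,:,0]<28)&(h[:,:,1]>110)&(h[:,:,2]>90)).astype(np.uint8)
E
python3 - <<'E'
from h import *
m,im,d=load('w1');n,l,s,c=cv2.connectedComponentsWithStats(brass(im))
for i in range(1,n):
    if s[i,4]>60:
        # top face ellipse centre by outer contour
        k=(l==i).astype(np.uint8);ct=max(cv2.findContours(k,0,2)[0],key=len);(x,y),r=cv2.minEnclosingCircle(ct);print(s[i],(x,y),r,[np.round(ray(m,x,y,z),4)[:2] for z in (.017,.013,.012)])
E
```

```text
[ 284  139   41   42 1221] (303.9042663574219, 159.18084716796875) 20.819459915161133 [array([0.5326, 0.3196]), array([0.5324, 0.3192]), array([0.5324, 0.3191])]
[361 189  32  31 694] (376.7293701171875, 203.55503845214844) 15.935611724853516 [array([0.6093, 0.2736]), array([0.6101, 0.2725]), array([0.6104, 0.2722])]
[204 204  25  23 346] (215.967529296875, 214.6558380126953) 12.2587890625 [array([0.4379, 0.26  ]), array([0.4364, 0.2587]), array([0.436 , 0.2584])]
```

Emit:
play_rows([
  [0.75,[0.075,-0.033,0.06],[0,0,0]],
  [0.75,[0.075,-0.033,0.14],[0,0,0]],
  [0.75,[0.075,-0.033,0.2],[0,0,0]],
  [0.75,[0.075,-0.033,0.25],[0,0,0]],
  [0.75,[0.075,-0.033,0.27],[0,0,0]],
  [0.75,[0.075,-0.033,0.27],[0,0,0]],
])

```text
t: 1.53
ee_pos: [0.5336, 0.3152, 0.0471]
tcp_rot: [0.708, 0.706, -0.001, 0.0]
force: [-0.3, 0.5, 0.2]
gripper_width: 0.0639
```

Run:
```python
from h import *
st();grab('wrist','w2');st()
```

```text
t 1.5333
joints [-0.6058  0.7334 -0.0063  1.7931  0.0086  0.6179 -0.6196]
ee_pos [0.5336 0.3152 0.0471]
tcp_rot [ 7.078e-01  7.064e-01 -1.500e-03  1.000e-04]
force [-0.3055  0.4749  0.1828]
gripper_width 0.0639
t 1.5833
joints [-0.606   0.7311 -0.0064  1.7916  0.0086  0.6191 -0.6196]
ee_pos [0.5344 0.316  0.0489]
tcp_rot [ 7.078e-01  7.064e-01 -2.000e-04  3.000e-04]
force [0.3111 0.5133 0.4325]
gripper_width 0.0641
```

View pics/w2.png

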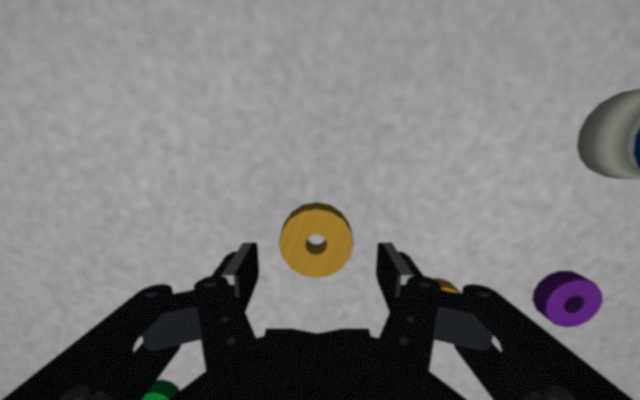

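Emit:
play_rows([
  [0.75,[0.004,-0.002,0.02],[0,0,0]],
  [0.75,[0.004,-0.002,0.04],[0,0,0]],
  [0.75,[0.004,-0.002,0.04],[0,0,0]],
  [0,[0.004,-0.002,0.04],[0,0,0]],
  [0,[0.004,-0.002,0.04],[0,0,0]],
  [0,[0.004,-0.002,0.04],[0,0,0]],
  [0,[0.004,-0.002,0.04],[0,0,0]],
], force=30)

```text
t: 2.17
ee_pos: [0.5326, 0.3192, 0.0293]
tcp_rot: [0.707, 0.707, 0.0, 0.0]
force: [-1.1, -1.2, 6.0]
gripper_width: 0.0428
```

Emit:
play_rows([
  [0,[0,0,-0.03],[0,0,0]],
  [0,[0,0,-0.1],[0,0,0]],
  [0,[0,0,-0.18],[0,0,0]],
  [0,[0,0,-0.26],[0,0,0]],
  [0,[0,0,-0.33],[0,0,0]],
  [0,[0,0,-0.34],[0,0,0]],
])

```text
t: 2.67
ee_pos: [0.5347, 0.3205, 0.2053]
tcp_rot: [0.707, 0.707, 0.005, 0.001]
force: [1.0, 0.2, -0.9]
gripper_width: 0.0428
```

Run:
```python
from h import *
st();grab('wrist','w3');st()
```

```text
t 2.6667
joints [-6.1520e-01  5.3870e-01 -4.0000e-04  1.6583e+00  5.0000e-04  9.3480e-01
 -6.1610e-01]
ee_pos [0.5347 0.3205 0.2053]
tcp_rot [0.7072 0.707  0.0048 0.0009]
force [ 1.0067  0.1767 -0.9453]
gripper_width 0.0428
t 2.7167
joints [-6.1520e-01  5.4070e-01 -5.0000e-04  1.6606e+00  5.0000e-04  9.3240e-01
 -6.1620e-01]
ee_pos [0.5341 0.3203 0.2034]
tcp_rot [7.072e-01 7.070e-01 3.900e-03 7.000e-04]
force [ 0.2684 -0.704  -2.1542]
gripper_width 0.0427
```

View pics/w3.png

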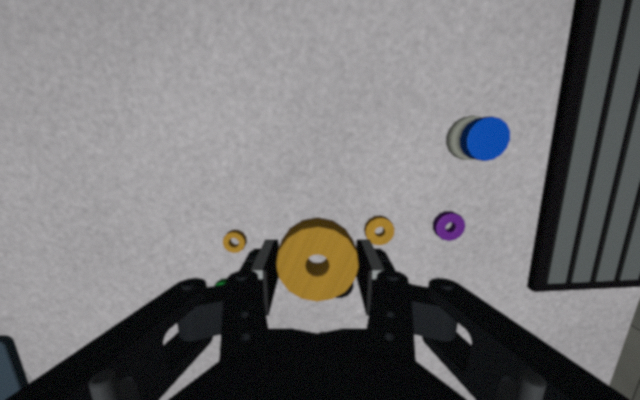

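Emit:
play_rows([
  [0,[-0.06,0.012,-0.02],[0,0,0]],
  [0,[-0.14,0.032,-0.02],[0,0,0]],
  [0,[-0.22,0.052,-0.02],[0,0,0]],
  [0,[-0.3,0.07,-0.02],[0,0,0]],
  [0,[-0.38,0.09,-0.02],[0,0,0]],
  [0,[-0.46,0.11,-0.02],[0,0,0]],
  [0,[-0.53,0.13,-0.02],[0,0,0]],
  [0,[-0.564,0.132,-0.02],[0,0,0]],
])

```text
t: 3.38
ee_pos: [0.5988, 0.0306, 0.207]
tcp_rot: [0.709, 0.705, -0.002, 0.001]
force: [0.1, -1.1, -2.1]
gripper_width: 0.0428
```

Emit:
play_rows([
  [0,[0,0,0],[0,0,0]],
  [0,[0,0,0],[0,0,0]],
  [0,[0,0,0],[0,0,0]],
])

```text
t: 3.63
ee_pos: [0.5976, 0.0383, 0.2074]
tcp_rot: [0.707, 0.707, -0.0, -0.001]
force: [-0.0, -0.1, -1.3]
gripper_width: 0.0427
```

Run:
```python
from h import *
st();grab('wrist','w4');grab('side','s4');st()
```

```text
t 3.6333
joints [-0.1478  0.5082  0.0094  1.7112 -0.007   0.9241 -0.1345]
ee_pos [0.5976 0.0383 0.2074]
tcp_rot [ 7.068e-01  7.074e-01 -4.000e-04 -9.000e-04]
force [-0.0035 -0.0726 -1.3294]
gripper_width 0.0427
t 3.7333
joints [-0.149   0.5077  0.0094  1.7106 -0.0068  0.9243 -0.1343]
ee_pos [0.5978 0.039  0.2079]
tcp_rot [ 7.063e-01  7.079e-01 -1.000e-04 -6.000e-04]
force [-0.6586 -0.173  -2.557 ]
gripper_width 0.0425
```

View pics/w4.png

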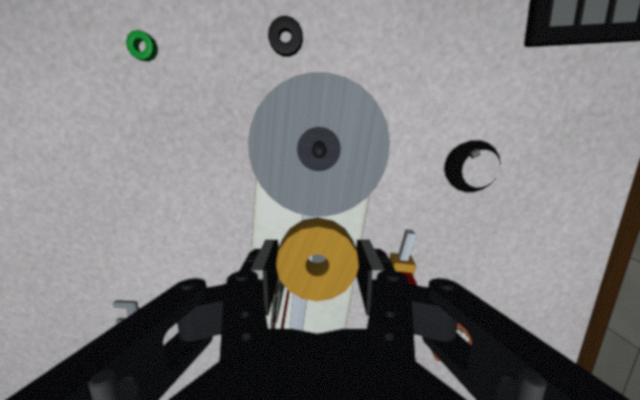

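Run:
```python
from h import *
m,im,d=load('w4')
a=cv2.resize(im[115:185,280:360],None,fx=8,fy=8,interpolation=0);b=cv2.resize(im[210:310,270:370],None,fx=5.6,fy=5.6,interpolation=0)
a=cv2.convertScaleAbs(a,alpha=2.2)
cv2.imwrite('pics/c4.png',np.hstack([a[:,:,::-1][:400,:400] if 0 else cv2.resize(a,(400,350))[:,:,::-1],cv2.resize(b,(350,350))[:,:,::-1]]))
P=pts(m,d);print(np.round(d[140:156:2,312:328:2],3))
print('ring top z',np.round(P[245,[290,300,340]],4))
b=brass(im);n,l,s,c=cv2.connectedComponentsWithStats(b)
for i in range(1,n):
    if s[i,4]>500:print(s[i],c[i])
```

```text
[[0.211 0.21  0.21  0.211 0.21  0.211 0.21  0.211]
 [0.211 0.205 0.185 0.182 0.184 0.197 0.212 0.212]
 [0.212 0.176 0.174 0.174 0.174 0.176 0.204 0.211]
 [0.176 0.173 0.172 0.172 0.171 0.171 0.175 0.212]
 [0.175 0.173 0.172 0.169 0.17  0.171 0.175 0.213]
 [0.174 0.171 0.17  0.214 0.214 0.17  0.175 0.213]
 [0.175 0.171 0.169 0.212 0.213 0.171 0.175 0.214]
 [0.178 0.174 0.171 0.171 0.172 0.173 0.177 0.213]]
ring top z [[0.5831 0.0499 0.1942]
 [0.5882 0.0499 0.1942]
 [0.6086 0.05   0.194 ]]
[ 276  226   83   75 4438] [316.71225777 262.56399279]
```

View pics/c4.png

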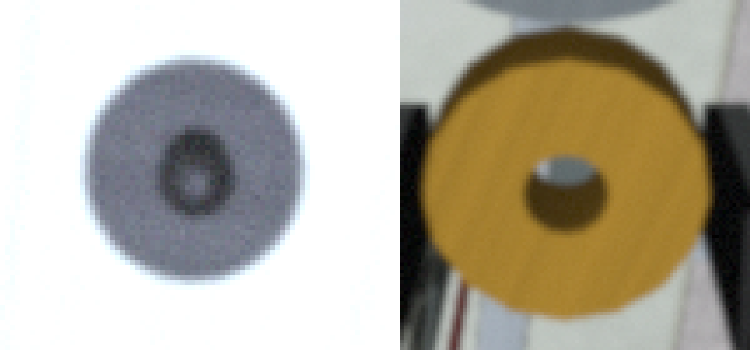

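Run:
```python
from h import *
m,im,d=load('w4')
for z in (.150,.153): print('post',ray(m,319.2,151.4,z))
print('collar',ray(m,319,148.6,.108))
for z in (.192,.1942): print('hole',ray(m,317.5,265.1,z))
K=m['intrinsics'];print(K[0][0],K[0][2],K[1][2])
print(proj(m,[*st()['ee_pos'][:2],.194]))
```

```text
post [0.59801455 0.09351405 0.15      ]
post [0.59799946 0.09375359 0.153     ]
collar [0.59806148 0.09228485 0.108     ]
hole [0.59718775 0.03748628 0.192     ]
hole [0.59718692 0.03864874 0.1942    ]
275.86225166521604 316.9957230939283 204.78522740951544
t 3.7333
joints [-0.149   0.5077  0.0094  1.7106 -0.0068  0.9243 -0.1343]
ee_pos [0.5978 0.039  0.2079]
tcp_rot [ 7.063e-01  7.079e-01 -1.000e-04 -6.000e-04]
force [-0.6586 -0.173  -2.557 ]
gripper_width 0.0425
[318.72457309 264.3728922 ]
```

Emit:
play_rows([
  [0,[0.04,0,0],[0,0,0]],
  [0,[0.09,0.002,0],[0,0,0]],
  [0,[0.11,0.002,0],[0,0,0]],
  [0,[0.11,0.002,0.02],[0,0,0]],
  [0,[0.11,0.002,0.034],[0,0,0]],
  [0,[0.11,0.002,0.034],[0,0,0]],
  [0,[0.11,0.002,0.034],[0,0,0]],
])

```text
t: 4.32
ee_pos: [0.5988, 0.091, 0.1907]
tcp_rot: [0.707, 0.707, -0.001, -0.0]
force: [-0.4, 0.5, -1.9]
gripper_width: 0.0422
```

Run:
```python
from h import *
st();m,im,d=grab('wrist','w5');m2,im2,d2=grab('side','s5');m3,im3,d3=grab('scene','c5');st()
print(proj(m2,[.598,.0937,.153]),proj(m3,[.598,.0937,.153]))
a=cv2.resize(im[200:320,260:380],(260,260));
def cr(i,c,r=35):
    x,y=map(int,c);return cv2.resize(i[y-r:y+r,x-r:x+r],(260,260),interpolation=2)
cv2.imwrite('pics/c5b.png',np.hstack([a,cr(im2,proj(m2,[.598,.0937,.153])),cr(im3,proj(m3,[.598,.0937,.153]))])[:,:,::-1])
```

```text
t 4.3167
joints [-0.2342  0.5352  0.0087  1.7128 -0.0048  0.8955 -0.2247]
ee_pos [0.5988 0.091  0.1907]
tcp_rot [ 7.074e-01  7.068e-01 -1.000e-03 -2.000e-04]
force [-0.4343  0.4801 -1.8733]
gripper_width 0.0422
t 4.4667
joints [-0.2339  0.5341  0.0082  1.7115 -0.0049  0.8958 -0.225 ]
ee_pos [0.5995 0.0913 0.1917]
tcp_rot [7.075e-01 7.067e-01 0.000e+00 2.000e-04]
force [-1.134   0.572  -1.7846]
gripper_width 0.0426
[279.10994821 196.47573489] [343.41030985 201.85324221]
```

View pics/c5b.png

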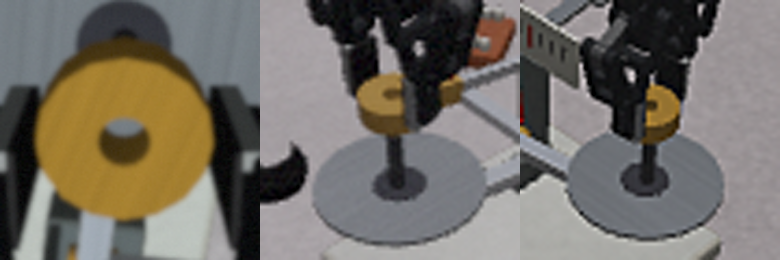

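Emit:
play_rows([
  [0,[0,0,0.01],[0,0,0]],
  [0,[0,0,0.01],[0,0,0]],
])

```text
t: 4.63
ee_pos: [0.5991, 0.0918, 0.186]
tcp_rot: [0.707, 0.707, -0.0, -0.0]
force: [-0.3, -0.2, -2.9]
gripper_width: 0.0425
```

Emit:
play_rows([
  [0,[0,0,0],[0,0,0]],
])

```text
t: 4.72
ee_pos: [0.5991, 0.0919, 0.1863]
tcp_rot: [0.707, 0.707, -0.0, -0.0]
force: [-0.2, -0.6, -2.0]
gripper_width: 0.0427
```

Emit:
play_rows([
  [0,[0,0,0],[0,0,0]],
])

```text
t: 4.8
ee_pos: [0.5993, 0.0921, 0.1865]
tcp_rot: [0.707, 0.707, -0.0, -0.0]
force: [0.4, 0.8, -2.1]
gripper_width: 0.0424
```

Emit:
play_rows([
  [0,[0.003,0,0],[0,0,0]],
  [0,[0.003,0,0.006],[0,0,0]],
  [0,[0.003,0,0.012],[0,0,0]],
  [0,[0.003,0,0.018],[0,0,0]],
  [0,[0.003,0,0.018],[0,0,0]],
])

```text
t: 5.22
ee_pos: [0.5988, 0.0936, 0.1767]
tcp_rot: [0.707, 0.707, -0.001, -0.0]
force: [0.0, -0.7, -1.6]
gripper_width: 0.0425
```

Emit:
play_rows([
  [0,[0,0,0.006],[0,0,0]],
  [0,[0,0,0.006],[0,0,0]],
])

```text
t: 5.38
ee_pos: [0.5991, 0.0936, 0.174]
tcp_rot: [0.707, 0.707, -0.0, -0.0]
force: [0.5, -0.2, -2.4]
gripper_width: 0.0428
```

Run:
```python
from h import *
st();m2,im2,d2=grab('side','s6');m3,im3,d3=grab('scene','c6');
def cr(i,c,r=40):
    x,y=map(int,c);return cv2.resize(i[y-r:y+r,x-r:x+r],(390,390),interpolation=2)
cv2.imwrite('pics/c6b.png',np.hstack([cr(im2,proj(m2,[.598,.0937,.14])),cr(im3,proj(m3,[.598,.0937,.14]))])[:,:,::-1])
```

```text
t 5.3833
joints [-0.2365  0.554   0.0065  1.7305 -0.0046  0.8578 -0.228 ]
ee_pos [0.5991 0.0936 0.174 ]
tcp_rot [ 7.071e-01  7.071e-01 -3.000e-04 -2.000e-04]
force [ 0.5162 -0.2209 -2.4325]
gripper_width 0.0428
```

View pics/c6b.png

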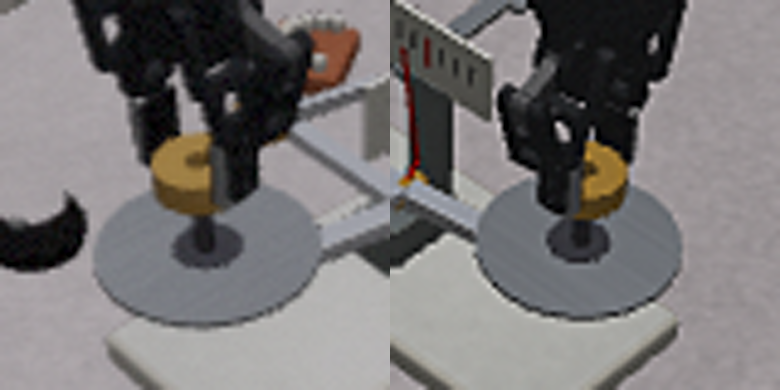

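Emit:
play_rows([
  [0,[0,0,0.008],[0,0,0]],
  [0,[0,0,0.016],[0,0,0]],
  [0,[0,0,0.024],[0,0,0]],
  [0,[0,0,0.024],[0,0,0]],
])

```text
t: 5.82
ee_pos: [0.5988, 0.0936, 0.1615]
tcp_rot: [0.707, 0.707, -0.001, -0.0]
force: [-0.8, 0.5, -2.1]
gripper_width: 0.0425
```

Emit:
play_rows([
  [0,[0,0,0.008],[0,0,0]],
  [0,[0,0,0.016],[0,0,0]],
  [0,[0,0,0.024],[0,0,0]],
  [0,[0,0,0.032],[0,0,0]],
  [0,[0,0,0.032],[0,0,0]],
])

```text
t: 6.23
ee_pos: [0.5988, 0.0936, 0.1455]
tcp_rot: [0.707, 0.707, -0.001, -0.0]
force: [-0.2, -0.1, -1.7]
gripper_width: 0.0428
```

Run:
```python
from h import *
st();m2,im2,d2=grab('side','s7');m3,im3,d3=grab('scene','c7');
def cr(i,c,r=40):
    x,y=map(int,c);return cv2.resize(i[y-r:y+r,x-r:x+r],(390,390),interpolation=2)
cv2.imwrite('pics/c7b.png',np.hstack([cr(im2,proj(m2,[.598,.0937,.14])),cr(im3,proj(m3,[.598,.0937,.14]))])[:,:,::-1])
```

```text
t 6.2333
joints [-0.2354  0.5873  0.0047  1.7593 -0.0037  0.7964 -0.2288]
ee_pos [0.5988 0.0936 0.1455]
tcp_rot [ 7.071e-01  7.071e-01 -6.000e-04 -4.000e-04]
force [-0.1788 -0.145  -1.7217]
gripper_width 0.0428
```

View pics/c7b.png

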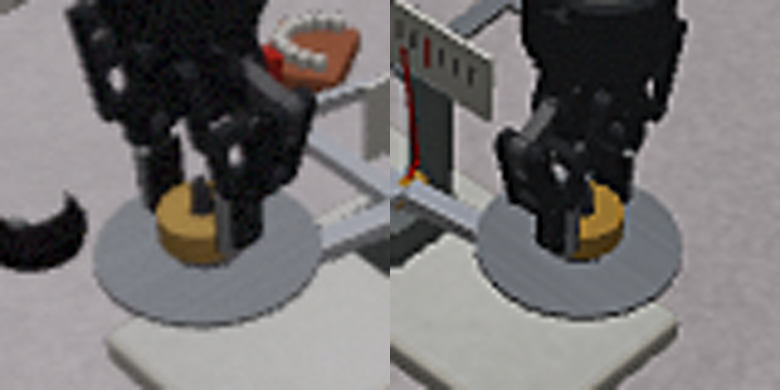

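Emit:
play_rows([
  [0,[0,0,0.004],[0,0,0]],
  [0,[0,0,0.008],[0,0,0]],
  [0,[0,0,0.01],[0,0,0]],
  [0,[0,0,0.01],[0,0,0]],
])

```text
t: 6.67
ee_pos: [0.5992, 0.0937, 0.1413]
tcp_rot: [0.707, 0.707, -0.0, -0.0]
force: [-0.6, -0.2, -2.2]
gripper_width: 0.0426
```

Emit:
play_rows([
  [0,[0,0,0.003],[0,0,0]],
  [0,[0,0,0.003],[0,0,0]],
])

```text
t: 6.83
ee_pos: [0.5992, 0.0936, 0.1398]
tcp_rot: [0.707, 0.707, -0.0, -0.0]
force: [0.1, -0.5, -1.1]
gripper_width: 0.0423
```

Emit:
play_rows([
  [0,[0,0,0.002],[0,0,0]],
  [0,[0,0,0.002],[0,0,0]],
])

```text
t: 7.0
ee_pos: [0.5992, 0.0936, 0.1389]
tcp_rot: [0.707, 0.707, -0.0, -0.0]
force: [-0.2, 0.6, -1.5]
gripper_width: 0.0431
```

Emit:
play_rows([
  [0,[0,0,0.002],[0,0,0]],
  [0,[0,0,0.002],[0,0,0]],
])

```text
t: 7.17
ee_pos: [0.5993, 0.0937, 0.1379]
tcp_rot: [0.707, 0.707, -0.0, -0.0]
force: [-0.0, -0.7, -2.7]
gripper_width: 0.0426
```

Emit:
play_rows([
  [0,[0,0,0.002],[0,0,0]],
  [0,[0,0,0.002],[0,0,0]],
])

```text
t: 7.33
ee_pos: [0.5993, 0.0937, 0.137]
tcp_rot: [0.707, 0.707, 0.0, 0.0]
force: [-0.7, -0.2, -0.1]
gripper_width: 0.0429
```

Emit:
play_rows([
  [0,[0,0,0.001],[0,0,0]],
  [0,[0,0,0.001],[0,0,0]],
])

```text
t: 7.5
ee_pos: [0.5993, 0.0938, 0.1366]
tcp_rot: [0.707, 0.707, 0.0, -0.0]
force: [-0.6, -0.0, 0.4]
gripper_width: 0.0429
```

Emit:
play_rows([
  [0.55,[0,0,0],[0,0,0]],
  [0.62,[0,0,0],[0,0,0]],
  [0.66,[0,0,0],[0,0,0]],
  [0.66,[0,0,0],[0,0,0]],
  [0.66,[0,0,-0.02],[0,0,0]],
  [0.66,[0,0,-0.06],[0,0,0]],
  [0.66,[0,0,-0.12],[0,0,0]],
  [0.66,[0,0,-0.18],[0,0,0]],
])

```text
t: 8.17
ee_pos: [0.5988, 0.0935, 0.2278]
tcp_rot: [0.707, 0.707, -0.001, -0.0]
force: [1.5, 0.8, 0.3]
gripper_width: 0.0564
```

Run:
```python
from h import *
st();m2,im2,d2=grab('side','s8');m3,im3,d3=grab('scene','c8');
def cr(i,c,r=60):
    x,y=map(int,c);return cv2.resize(i[y-r:y+r,x-r:x+r],(390,390),interpolation=2)
cv2.imwrite('pics/c8b.png',np.hstack([cr(im2,proj(m2,[.598,.05,.12])),cr(im3,proj(m3,[.598,.05,.12]))])[:,:,::-1])
```

```text
t 8.1667
joints [-0.2389  0.4978  0.0102  1.6669 -0.0059  0.9783 -0.2266]
ee_pos [0.5988 0.0935 0.2278]
tcp_rot [ 7.071e-01  7.071e-01 -6.000e-04 -4.000e-04]
force [1.5294 0.785  0.3381]
gripper_width 0.0564
```

View pics/c8b.png

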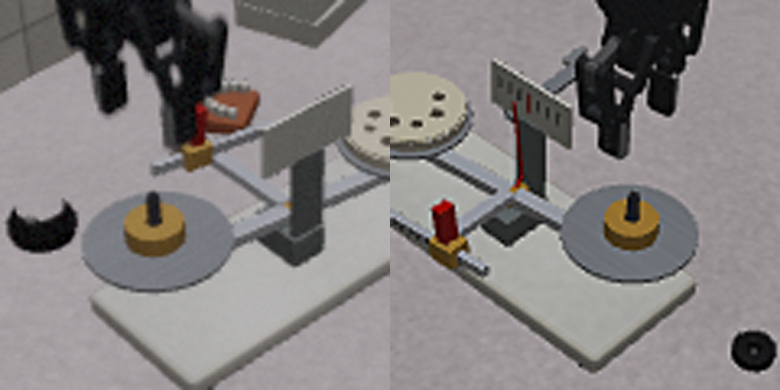

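Emit:
play_rows([
  [0.66,[0.05,0,0],[0,0,0]],
  [0.66,[0.12,0,0],[0,0,0]],
  [0.66,[0.19,0.01,0],[0,0,0]],
  [0.66,[0.26,0.02,0.02],[0,0,0]],
  [0.66,[0.31,0.024,0.06],[0,0,0]],
  [0.66,[0.31,0.024,0.1],[0,0,0]],
  [0.66,[0.31,0.024,0.1],[0,0,0]],
  [0.66,[0.31,0.024,0.1],[0,0,0]],
])

```text
t: 8.93
ee_pos: [0.6107, 0.2478, 0.1759]
tcp_rot: [0.707, 0.707, -0.001, -0.0]
force: [1.1, -0.6, 0.0]
gripper_width: 0.0563
```

Emit:
play_rows([
  [0.66,[0,0,0],[0,0,0]],
  [0.66,[0,0,0],[0,0,0]],
  [0.66,[0,0,0],[0,0,0]],
  [0.66,[0,0,0],[0,0,0]],
  [0.66,[0,0,0],[0,0,0]],
])

```text
t: 9.35
ee_pos: [0.6116, 0.2482, 0.1773]
tcp_rot: [0.707, 0.707, 0.0, 0.0]
force: [-0.5, 0.2, -0.6]
gripper_width: 0.056
```

```bash
cat >> h.py <<'E'
def panz(tags):
    for tag in tags:
        m,im,d=load(tag);P=pts(m,d).reshape(-1,3)
        s=P[(np.hypot(P[:,0]-.5975,P[:,1]-.092)<.053)&(np.hypot(P[:,0]-.598,P[:,1]-.093)>.028)&(P[:,2]>.06)&(P[:,2]<.12)]
        c=im.reshape(-1,3)
        b=P[(np.hypot(P[:,0]-.5718,P[:,1]+.1667)<.035)&(P[:,2]>.06)&(P[:,2]<.14)]
        print(tag,'load pan z',len(s),np.round(np.percentile(s[:,2],[25,50,75]),4) if len(s) else '','blank top',len(b),np.round(np.percentile(b[:,2],[25,50,75]),4) if len(b) else '')
E
python3 - <<'E'
from h import *
st();m2,im2,d2=grab('side','s9');m3,im3,d3=grab('scene','c9');grab('wrist','w9')
panz(['scene0','side0','wrist0','s8','c8','s9','c9'])
def cr(i,c,r=60):
    x,y=map(int,c);return cv2.resize(i[y-r:y+r,x-r:x+r],(390,390),interpolation=2)
cv2.imwrite('pics/c9b.png',np.hstack([cr(im2,proj(m2,[.598,.05,.12])),cr(im3,proj(m3,[.598,.01,.12]))])[:,:,::-1])
m,im,d=load('w9');n,l,s,c=cv2.connectedComponentsWithStats(brass(im))
for i in range(1,n):
    if s[i,4]>60:
        k=(l==i).astype(np.uint8);ct=max(cv2.findContours(k,0,2)[0],key=len);(x,y),r=cv2.minEnclosingCircle(ct);print(s[i],(x,y),r,np.round(ray(m,x,y,.013),4)[:2])
E
```

```text
t 9.35
joints [-0.4581  0.6217  0.0024  1.5798 -0.0016  0.9392 -0.4559]
ee_pos [0.6116 0.2482 0.1773]
tcp_rot [7.074e-01 7.069e-01 4.000e-04 2.000e-04]
force [-0.4843  0.2149 -0.5882]
gripper_width 0.056
scene0 load pan z 650 [0.1077 0.109  0.1103] blank top 179 [0.0828 0.0843 0.086 ]
side0 load pan z 744 [0.1091 0.1098 0.1105] blank top 294 [0.0844 0.0853 0.0859]
wrist0 load pan z 8319 [0.1073 0.1077 0.1083] blank top 1200 [0.0825 0.0829 0.0834]
s8 load pan z 692 [0.107  0.1078 0.1085] blank top 291 [0.0865 0.0873 0.088 ]
c8 load pan z 617 [0.1059 0.1071 0.1082] blank top 298 [0.0847 0.086  0.0877]
s9 load pan z 696 [0.1072 0.108  0.1086] blank top 287 [0.0865 0.0872 0.0879]
c9 load pan z 612 [0.106  0.1074 0.1085] blank top 301 [0.0848 0.0862 0.0877]
[301 158  33  33 732] (317.2206115722656, 174.425048828125) 16.521251678466797 [0.6108 0.2719]
[136 176  27  24 400] (149.1494903564453, 187.9329833984375) 13.52083683013916 [0.4361 0.2574]
```

View pics/c9b.png

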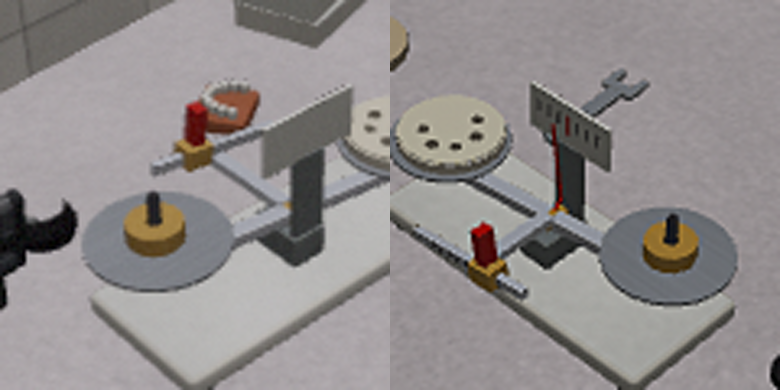

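View pics/w9.png

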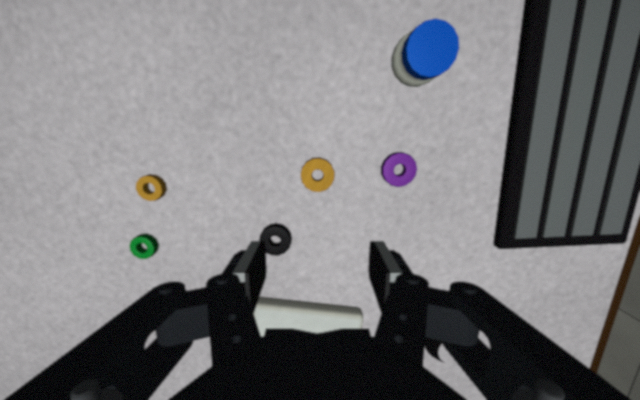

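Run:
```python
from h import *
C=np.array([.5844,-.0373]);ey=np.array([.0965,.9953]);ex=np.array([.9953,-.0965])
for tag in ('scene0','side0','c9','s9','s8','c8'):
    m,im,d=load(tag);P=pts(m,d);r=im.astype(int)
    k=(r[:,:,0]>120)&(r[:,:,1]<50)&(r[:,:,2]<50)
    near=(abs(P[:,:,0]-.678)<.03)&(abs(P[:,:,1]+.03)<.05)&(P[:,:,2]>.07)&(P[:,:,2]<.14)
    q=P[k&near]; b=P[brass(im).astype(bool)&near]
    f=lambda q:np.c_[(q[:,:2]-C)@ex,(q[:,:2]-C)@ey,q[:,2]]
    q=f(q);b=f(b)
    print(tag,len(q),'red min',np.round(np.percentile(q,3,0),4),'max',np.round(np.percentile(q,97,0),4),'brass',np.round(np.percentile(b,3,0),4),np.round(np.percentile(b,97,0),4))
    # base edges
    z=P[:,:,2];bs=P[(abs(z-.025)<.004)&(r.min(2)>140)&(np.hypot(P[:,:,0]-.59,P[:,:,1]+.04)<.2)];bs=f(bs);print('   base',len(bs),np.round(np.percentile(bs,1,0),4),np.round(np.percentile(bs,99,0),4))
```

```text
scene0 13 red min [0.0893 0.0075 0.12  ] max [0.1015 0.0168 0.1253] brass [0.0871 0.0078 0.0865] [0.1051 0.0288 0.0931]
   base 1782 [-0.0615 -0.1461  0.0214] [0.0644 0.1518 0.0288]
side0 10 red min [0.0861 0.0067 0.1224] max [0.0965 0.0174 0.1252] brass [0.0836 0.0087 0.0831] [0.1011 0.0303 0.0919]
   base 2449 [-0.0661 -0.1445  0.0227] [0.0588 0.1519 0.0288]
c9 13 red min [0.0901 0.0084 0.1193] max [0.1008 0.0193 0.1257] brass [0.087  0.0055 0.0845] [0.1052 0.0286 0.093 ]
   base 1728 [-0.0613 -0.1475  0.0214] [0.064  0.1516 0.0288]
s9 9 red min [0.0873 0.0099 0.1222] max [0.097  0.0173 0.1247] brass [0.0825 0.0089 0.0754] [0.1005 0.0304 0.0916]
   base 2461 [-0.0663 -0.1454  0.0225] [0.0579 0.1519 0.0288]
s8 4 red min [0.0892 0.0093 0.1208] max [0.0916 0.0127 0.1245] brass [0.0826 0.0066 0.0783] [0.0938 0.031  0.0916]
   base 2442 [-0.0666 -0.1444  0.0229] [0.0582 0.152  0.0288]
c8 13 red min [0.0902 0.0088 0.1207] max [0.1009 0.0169 0.1261] brass [0.0848 0.0055 0.085 ] [0.1047 0.0293 0.0929]
   base 1754 [-0.0614 -0.1471  0.0214] [0.0638 0.1518 0.0288]
```

Emit:
play_rows([
  [0.66,[0.03,0,0.06],[0,0,0]],
  [0.66,[0.045,0,0.14],[0,0,0]],
  [0.66,[0.045,0,0.22],[0,0,0]],
  [0.66,[0.045,0,0.27],[0,0,0]],
  [0.66,[0.045,0,0.29],[0,0,0]],
  [0.66,[0.045,0,0.296],[0,0,0]],
  [0.66,[0.045,0,0.296],[0,0,0]],
])

```text
t: 10.08
ee_pos: [0.6116, 0.2711, 0.0288]
tcp_rot: [0.707, 0.707, -0.0, 0.0]
force: [-1.1, 0.2, 0.3]
gripper_width: 0.0561
```

Run:
```python
from h import *
st();grab('wrist','w10')
```

```text
t 10.0833
joints [-0.4857  0.8089 -0.0029  1.6644  0.0035  0.6683 -0.4907]
ee_pos [0.6116 0.2711 0.0288]
tcp_rot [ 0.7072  0.707  -0.      0.    ]
force [-1.0533  0.2101  0.2807]
gripper_width 0.0561
```

View pics/w10.png

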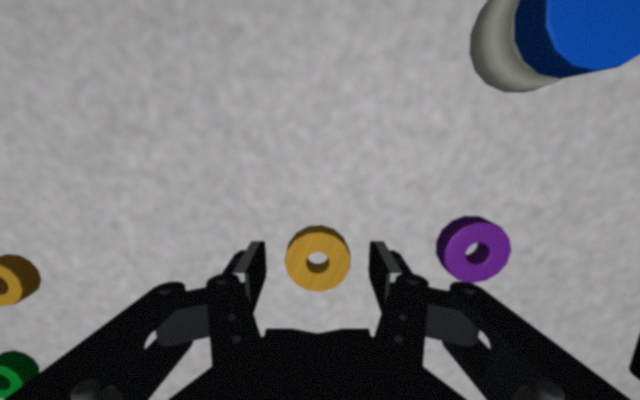

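Emit:
play_rows([
  [0,[0,0,0],[0,0,0]],
  [0,[0,0,0],[0,0,0]],
  [0,[0,0,0],[0,0,0]],
  [0,[0,0,0],[0,0,0]],
  [0,[0,0,-0.03],[0,0,0]],
  [0,[0,0,-0.1],[0,0,0]],
  [0,[0,0,-0.18],[0,0,0]],
  [0,[0,0,-0.26],[0,0,0]],
])

```text
t: 10.8
ee_pos: [0.611, 0.271, 0.1609]
tcp_rot: [0.707, 0.707, 0.0, -0.0]
force: [1.2, 0.8, -0.4]
gripper_width: 0.0344
```

Emit:
play_rows([
  [0,[-0.03,0,-0.08],[0,0,0]],
  [0,[-0.09,-0.004,-0.1],[0,0,0]],
  [0,[-0.17,-0.012,-0.11],[0,0,0]],
  [0,[-0.25,-0.02,-0.11],[0,0,0]],
  [0,[-0.33,-0.026,-0.11],[0,0,0]],
  [0,[-0.41,-0.026,-0.11],[0,0,0]],
  [0,[-0.464,-0.026,-0.11],[0,0,0]],
  [0,[-0.464,-0.026,-0.11],[0,0,0]],
])

```text
t: 11.47
ee_pos: [0.5982, 0.0305, 0.2152]
tcp_rot: [0.71, 0.704, -0.001, 0.002]
force: [0.3, -0.3, -1.9]
gripper_width: 0.0342
```

Emit:
play_rows([
  [0,[0,0,0],[0,0,0]],
  [0,[0,0,0],[0,0,0]],
])

```text
t: 11.63
ee_pos: [0.5984, 0.04, 0.2145]
tcp_rot: [0.707, 0.707, 0.001, 0.0]
force: [-0.3, 1.0, -1.1]
gripper_width: 0.0346
```

Run:
```python
from h import *
st();grab('wrist','w11')
m,im,d=load('w11')
P=pts(m,d)
a=cv2.convertScaleAbs(cv2.resize(im[115:185,280:360],(400,350),interpolation=0),alpha=2);b=cv2.resize(im[210:310,270:370],(350,350),interpolation=0)
cv2.imwrite('pics/c11.png',np.hstack([a,b])[:,:,::-1])
print(np.round(P[240:285:5,300],4))
```

```text
t 11.6333
joints [-0.1486  0.5007  0.0064  1.7028 -0.0049  0.9366 -0.1398]
ee_pos [0.5984 0.04   0.2145]
tcp_rot [7.070e-01 7.072e-01 9.000e-04 1.000e-04]
force [-0.2998  1.0076 -1.0679]
gripper_width 0.0346
[[0.5888 0.0519 0.1953]
 [0.5888 0.0493 0.196 ]
 [0.5887 0.0466 0.1963]
 [0.5886 0.043  0.1948]
 [0.5887 0.041  0.1969]
 [0.5886 0.0376 0.196 ]
 [0.5885 0.0345 0.1958]
 [0.5885 0.0312 0.1954]
 [0.5884 0.0284 0.1958]]
```

View pics/w11.png

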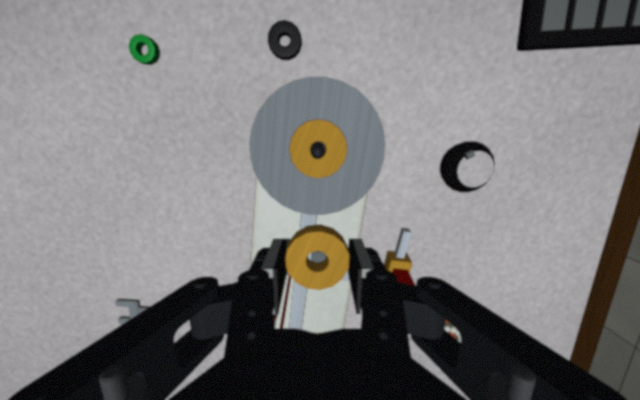

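View pics/c11.png

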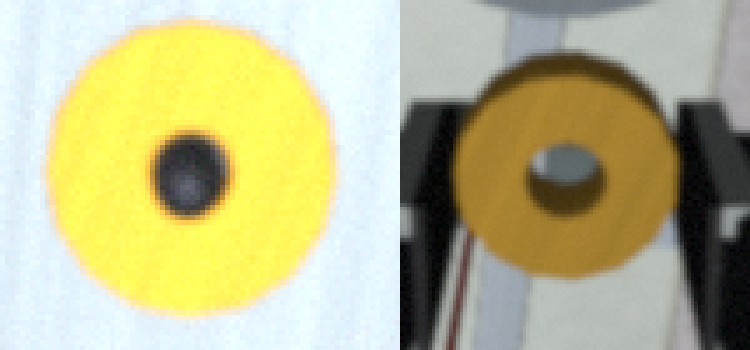

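Run:
```python
from h import *
m,im,d=load('w11')
print('post',ray(m,317.4,152.2,.151));print('hole',ray(m,317.4,261.1,.196),ray(m,317.4,261.1,.198))
m,im,d=load('w4');print('old hole',ray(m,317.5,265.1,.1942))
```

```text
post [0.5979641  0.09422575 0.151     ]
hole [0.59801806 0.03995246 0.196     ] [0.59801237 0.0409731  0.198     ]
old hole [0.59718692 0.03864874 0.1942    ]
```

Emit:
play_rows([
  [0,[0.04,0,0],[0,0,0]],
  [0,[0.09,0.001,0],[0,0,0]],
  [0,[0.107,0.001,0],[0,0,0]],
  [0,[0.107,0.001,0.02],[0,0,0]],
  [0,[0.107,0.001,0.04],[0,0,0]],
  [0,[0.107,0.001,0.05],[0,0,0]],
  [0,[0.107,0.001,0.05],[0,0,0]],
  [0,[0.107,0.001,0.05],[0,0,0]],
])

```text
t: 12.35
ee_pos: [0.5985, 0.0915, 0.1879]
tcp_rot: [0.708, 0.707, -0.001, -0.0]
force: [0.7, 0.5, -0.6]
gripper_width: 0.0344
```

Emit:
play_rows([
  [0,[0,0,0],[0,0,0]],
])

```text
t: 12.43
ee_pos: [0.5989, 0.0918, 0.1886]
tcp_rot: [0.708, 0.707, -0.0, 0.0]
force: [0.5, -0.1, -0.3]
gripper_width: 0.0341
```

Emit:
play_rows([
  [0,[0,0,0],[0,0,0]],
])

```text
t: 12.52
ee_pos: [0.5991, 0.0921, 0.1889]
tcp_rot: [0.707, 0.707, 0.0, 0.0]
force: [1.1, -0.2, -1.3]
gripper_width: 0.0346
```

Same lag as before, so +1.5 mm in y. Then I descend past the tip.

Emit:
play_rows([
  [0,[0.003,0,0],[0,0,0]],
  [0,[0.003,0,0.006],[0,0,0]],
  [0,[0.003,0,0.012],[0,0,0]],
  [0,[0.003,0,0.018],[0,0,0]],
  [0,[0.003,0,0.022],[0,0,0]],
  [0,[0.003,0,0.022],[0,0,0]],
])

```text
t: 13.02
ee_pos: [0.5985, 0.0941, 0.1768]
tcp_rot: [0.707, 0.707, -0.0, -0.0]
force: [0.1, -0.2, -1.5]
gripper_width: 0.0344
```

Emit:
play_rows([
  [0,[0,0,0.006],[0,0,0]],
  [0,[0,0,0.008],[0,0,0]],
  [0,[0,0,0.008],[0,0,0]],
])

```text
t: 13.27
ee_pos: [0.5986, 0.0942, 0.1732]
tcp_rot: [0.707, 0.707, -0.0, -0.0]
force: [0.3, 0.1, -0.4]
gripper_width: 0.0343
```

Run:
```python
from h import *
st();m2,im2,d2=grab('side','s12');m3,im3,d3=grab('scene','c12');
def cr(i,c,r=40):
    x,y=map(int,c);return cv2.resize(i[y-r:y+r,x-r:x+r],(390,390),interpolation=2)
cv2.imwrite('pics/c12b.png',np.hstack([cr(im2,proj(m2,[.598,.0937,.14])),cr(im3,proj(m3,[.598,.0937,.14]))])[:,:,::-1])
```

```text
t 13.2667
joints [-0.235   0.5543  0.0026  1.7324 -0.0018  0.8555 -0.2316]
ee_pos [0.5986 0.0942 0.1732]
tcp_rot [ 7.071e-01  7.071e-01 -2.000e-04 -1.000e-04]
force [ 0.29    0.1406 -0.3982]
gripper_width 0.0343
```

View pics/c12b.png

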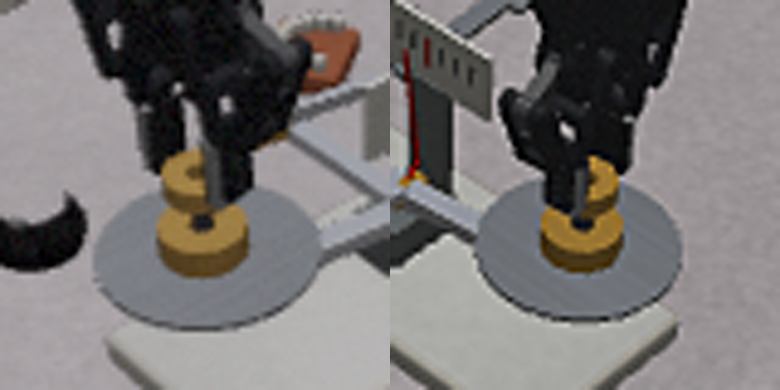

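Emit:
play_rows([
  [0,[0,0,0.006],[0,0,0]],
  [0,[0,0,0.012],[0,0,0]],
  [0,[0,0,0.018],[0,0,0]],
  [0,[0,0,0.024],[0,0,0]],
  [0,[0,0,0.03],[0,0,0]],
  [0,[0,0,0.036],[0,0,0]],
  [0,[0,0,0.039],[0,0,0]],
  [0,[0,0,0.042],[0,0,0]],
])

```text
t: 14.03
ee_pos: [0.5987, 0.0941, 0.1522]
tcp_rot: [0.707, 0.707, -0.0, -0.0]
force: [-0.4, 0.8, -0.5]
gripper_width: 0.0344
```

Emit:
play_rows([
  [0,[0,0,0.003],[0,0,0]],
  [0,[0,0,0.006],[0,0,0]],
  [0,[0,0,0.009],[0,0,0]],
  [0,[0,0,0.012],[0,0,0]],
  [0,[0,0,0.015],[0,0,0]],
  [0,[0,0,0.018],[0,0,0]],
  [0,[0,0,0.018],[0,0,0]],
])

```text
t: 14.62
ee_pos: [0.5988, 0.0944, 0.1433]
tcp_rot: [0.707, 0.707, 0.0, -0.0]
force: [-0.4, 1.7, -0.5]
gripper_width: 0.0341
```

Emit:
play_rows([
  [0,[0,0,0.003],[0,0,0]],
  [0,[0,0,0.006],[0,0,0]],
  [0,[0,0,0.009],[0,0,0]],
  [0,[0,0,0.012],[0,0,0]],
  [0,[0,0,0.015],[0,0,0]],
  [0,[0,0,0.018],[0,0,0]],
  [0,[0,0,0.018],[0,0,0]],
  [0,[0,0,0.018],[0,0,0]],
])

```text
t: 15.28
ee_pos: [0.5988, 0.0944, 0.1345]
tcp_rot: [0.707, 0.707, 0.0, -0.0]
force: [0.1, 2.5, -0.6]
gripper_width: 0.0344
```

Run:
```python
from h import *
st();m2,im2,d2=grab('side','s13');m3,im3,d3=grab('scene','c13');panz(['s13','c13'])
def cr(i,c,r=40):
    x,y=map(int,c);return cv2.resize(i[y-r:y+r,x-r:x+r],(390,390),interpolation=2)
cv2.imwrite('pics/c13b.png',np.hstack([cr(im2,proj(m2,[.598,.0937,.12])),cr(im3,proj(m3,[.598,.0937,.12]))])[:,:,::-1])
```

```text
t 15.2833
joints [-2.3370e-01  6.0040e-01  2.0000e-04  1.7704e+00 -5.0000e-04  7.7070e-01
 -2.3300e-01]
ee_pos [0.5988 0.0944 0.1345]
tcp_rot [ 7.071e-01  7.072e-01  1.000e-04 -1.000e-04]
force [ 0.1422  2.4511 -0.5858]
gripper_width 0.0344
s13 load pan z 627 [0.0872 0.0879 0.0886] blank top 305 [0.1065 0.1073 0.108 ]
c13 load pan z 539 [0.0858 0.087  0.0883] blank top 310 [0.105  0.1063 0.1073]
```

View pics/c13b.png

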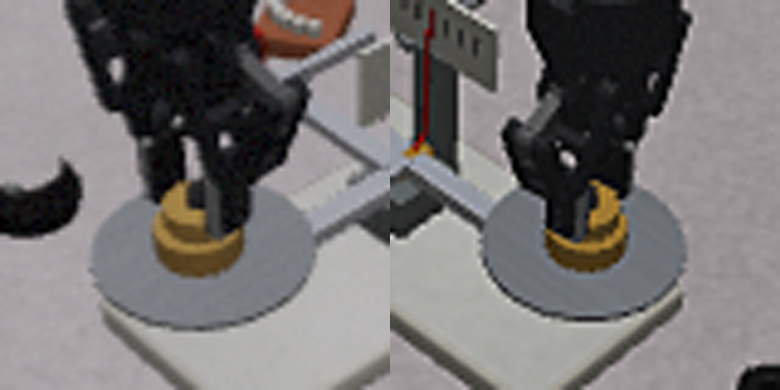

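Emit:
play_rows([
  [0,[0.002,0,0.006],[0,0,0]],
  [0.35,[0.002,0,0.006],[0,0,0]],
  [0.5,[0.002,0,0.006],[0,0,0]],
  [0.6,[0.002,0,0.006],[0,0,0]],
  [0.62,[0.002,0,0],[0,0,0]],
  [0.62,[0.002,0,-0.02],[0,0,0]],
  [0.62,[0.002,0,-0.06],[0,0,0]],
  [0.62,[0.002,0,-0.12],[0,0,0]],
])

```text
t: 16.05
ee_pos: [0.5976, 0.0948, 0.194]
tcp_rot: [0.707, 0.707, -0.002, -0.001]
force: [0.4, 0.1, 0.0]
gripper_width: 0.0526
```

Emit:
play_rows([
  [0.3,[0,0.02,-0.06],[0,0,0]],
  [0,[0,0.1,-0.08],[0,0,0]],
  [0,[-0.02,0.18,-0.08],[0,0,0]],
  [0,[-0.04,0.26,-0.08],[0,0,0]],
  [0,[-0.04,0.3,-0.08],[0,0,0]],
  [0,[-0.04,0.3,-0.08],[0,0,0]],
])

```text
t: 16.55
ee_pos: [0.752, 0.0733, 0.2341]
tcp_rot: [0.708, 0.706, 0.0, 0.001]
force: [-0.9, -0.5, -0.8]
gripper_width: -0.0001
```

Emit:
play_rows([
  [0,[0,0,0],[0,0,0]],
  [0,[0,0,0],[0,0,0]],
  [0,[0,0,0],[0,0,0]],
  [0,[0,0,0],[0,0,0]],
  [0,[0,0,0],[0,0,0]],
  [0,[0,0,0],[0,0,0]],
  [0,[0,0,0],[0,0,0]],
])

```text
t: 17.13
ee_pos: [0.7486, 0.0753, 0.2349]
tcp_rot: [0.707, 0.707, 0.0, 0.0]
force: [-0.5, -0.4, -0.3]
gripper_width: 0.0001
```

Run:
```python
from h import *
st();grab('wrist','w14');m2,im2,d2=grab('side','s14');m3,im3,d3=grab('scene','c14');panz(['s14','c14'])
def cr(i,c,r=60):
    x,y=map(int,c);return cv2.resize(i[y-r:y+r,x-r:x+r],(390,390),interpolation=2)
cv2.imwrite('pics/c14b.png',np.hstack([cr(im2,proj(m2,[.598,.05,.12])),cr(im3,proj(m3,[.598,.01,.12]))])[:,:,::-1])
```

```text
t 17.1333
joints [-0.1701  0.7153  0.0153  1.2195 -0.0108  1.2066 -0.1545]
ee_pos [0.7486 0.0753 0.2349]
tcp_rot [7.070e-01 7.072e-01 1.000e-04 0.000e+00]
force [-0.4558 -0.3555 -0.3386]
gripper_width 0.0001
s14 load pan z 659 [0.0781 0.0789 0.0797] blank top 313 [0.1152 0.116  0.1168]
c14 load pan z 594 [0.0767 0.0781 0.0792] blank top 295 [0.1134 0.1149 0.1163]
```

View pics/c14b.png

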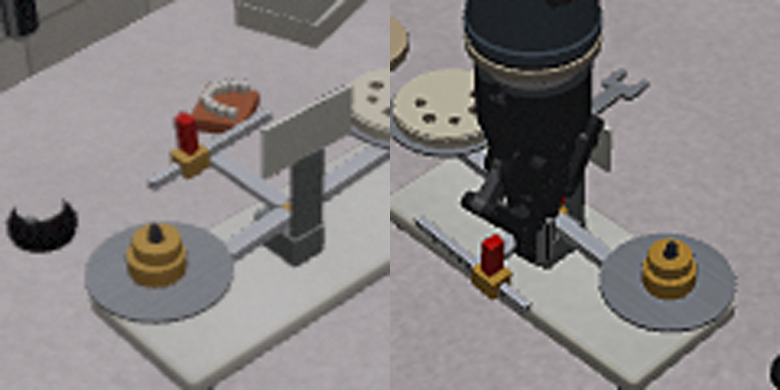

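View pics/w14.png

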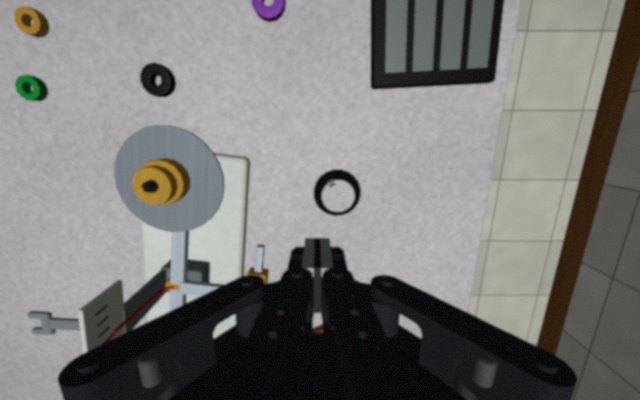

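```bash
cat >> h.py <<'E'
C=np.array([.5844,-.0373]);ey=np.array([.0965,.9953]);ex=np.array([.9953,-.0965])
def fr(q): q=np.atleast_2d(q); return np.c_[(q[:,:2]-C)@ex,(q[:,:2]-C)@ey,q[:,2]]
def tab(tags):
    for tag in tags:
        m,im,d=load(tag);P=pts(m,d);r=im.astype(int)
        near=(abs(P[:,:,0]-.678)<.03)&(abs(P[:,:,1]+.03)<.07)&(P[:,:,2]>.07)&(P[:,:,2]<.14)
        k=(r[:,:,0]>70)&(r[:,:,1]<.45*r[:,:,0])&(r[:,:,2]<.45*r[:,:,0])
        for nm,q in (('red',fr(P[k&near])),('brass',fr(P[brass(im).astype(bool)&near]))):
            if len(q)>3: print(tag,nm,len(q),np.round(np.percentile(q,2,0),4),np.round(np.percentile(q,98,0),4))
            if nm=='red' and len(q)>3:
                for lo in (.088,.098,.108,.116):
                    s=q[(q[:,2]>lo)&(q[:,2]<lo+.008)]
                    if len(s)>2:print('   z',lo,len(s),np.round(s.min(0)[:2],4),np.round(s.max(0)[:2],4))
E
python3 - <<'E'
from h import *
tab(['s9','c9','s14','c14'])
s=st();print('tcp in bal',fr(s['ee_pos']))
E
```

```text
s9 red 69 [0.0855 0.0075 0.0928] [0.1002 0.0213 0.1242]
   z 0.088 8 [0.0864 0.0125] [0.0973 0.0213]
   z 0.098 13 [0.0854 0.0111] [0.1005 0.0208]
   z 0.108 16 [0.0854 0.0068] [0.0946 0.0224]
   z 0.116 23 [0.086  0.0069] [0.0998 0.0202]
s9 brass 54 [0.0824 0.0087 0.0745] [0.1011 0.0304 0.0917]
c9 red 43 [0.0892 0.0075 0.0953] [0.1024 0.0221 0.1242]
   z 0.098 10 [0.0927 0.0172] [0.1021 0.0228]
   z 0.108 9 [0.0932 0.0069] [0.1022 0.0209]
   z 0.116 19 [0.087  0.0076] [0.1031 0.0207]
c9 brass 26 [0.0863 0.0053 0.0844] [0.1054 0.0287 0.0933]
s14 red 54 [0.0852 0.0194 0.0887] [0.0978 0.0316 0.1196]
   z 0.088 8 [0.0851 0.0187] [0.0899 0.0289]
   z 0.098 12 [0.0864 0.0211] [0.0933 0.031 ]
   z 0.108 13 [0.0842 0.0209] [0.0917 0.0317]
   z 0.116 15 [0.0873 0.0196] [0.0994 0.032 ]
s14 brass 37 [0.0823 0.0116 0.0803] [0.1017 0.0342 0.0879]
c14 red 20 [0.0862 0.0195 0.0846] [0.1051 0.032  0.122 ]
   z 0.108 4 [0.0861 0.0192] [0.0999 0.0292]
   z 0.116 14 [0.0905 0.021 ] [0.1063 0.0323]
c14 brass 33 [0.086  0.0098 0.0802] [0.1057 0.0358 0.086 ]
t 17.2833
joints [-0.1699  0.7159  0.0154  1.2192 -0.0108  1.2066 -0.1544]
ee_pos [0.7487 0.0752 0.2346]
tcp_rot [ 0.7071  0.7071  0.     -0.    ]
force [ 0.5497 -0.0976 -0.4595]
gripper_width -0.0005
tcp in bal [[0.15267183 0.12783858 0.23461606]]
```

Emit:
play_rows([
  [0,[-0.03,-0.03,0],[0,0,0.06]],
  [0,[-0.08,-0.08,0.02],[0,0,0.122]],
  [0,[-0.132,-0.13,0.06],[0,0,0.122]],
  [0,[-0.132,-0.13,0.12],[0,0,0.122]],
  [0,[-0.132,-0.13,0.149],[0,0,0.122]],
  [0,[-0.132,-0.13,0.149],[0,0,0.122]],
  [0,[-0.132,-0.13,0.149],[0,0,0.122]],
  [0,[-0.132,-0.13,0.149],[0,0,0.122]],
])

```text
t: 17.95
ee_pos: [0.6847, 0.0096, 0.1612]
tcp_rot: [0.74, 0.673, 0.001, 0.0]
force: [-0.0, -0.8, 0.5]
gripper_width: 0.0001
```

Run:
```python
from h import *
s=st();print('tcp in bal',fr(s['ee_pos']))
m2,im2,d2=grab('side','s15');m3,im3,d3=grab('scene','c15');panz(['s15','c15']);grab('wrist','w15')
def cr(i,c,r=60):
    x,y=map(int,c);return cv2.resize(i[y-r:y+r,x-r:x+r],(390,390),interpolation=2)
cv2.imwrite('pics/c15b.png',np.hstack([cr(im2,proj(m2,[.65,.0,.12])),cr(im3,proj(m3,[.65,.0,.12]))])[:,:,::-1])
```

```text
t 17.95
joints [-0.0994  0.6722  0.0297  1.5255 -0.023   0.9424 -0.158 ]
ee_pos [0.6847 0.0096 0.1612]
tcp_rot [7.400e-01 6.726e-01 7.000e-04 5.000e-04]
force [-0.0047 -0.8476  0.5337]
gripper_width 0.0001
tcp in bal [[0.09533058 0.0563585  0.16117406]]
s15 load pan z 659 [0.0781 0.0789 0.0797] blank top 307 [0.1152 0.116  0.1168]
c15 load pan z 594 [0.0769 0.0782 0.0794] blank top 264 [0.1138 0.1153 0.1166]
```

View pics/c15b.png

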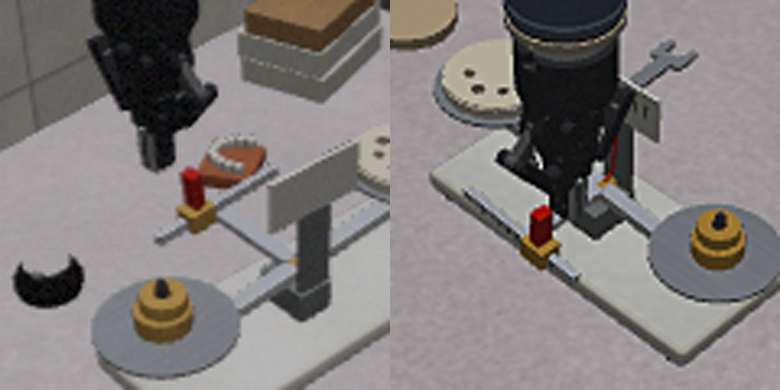

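View pics/w15.png

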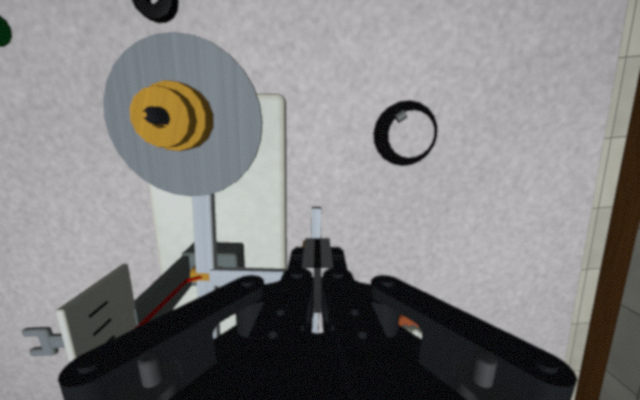

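Emit:
play_rows([
  [0,[0,0,0.03],[0,0,0]],
  [0,[0,0,0.06],[0,0,0]],
  [0,[0,0,0.084],[0,0,0]],
  [0,[-0.01,0,0.084],[0,0,0]],
  [0,[-0.02,0,0.084],[0,0,0]],
  [0,[-0.026,0,0.084],[0,0,0]],
  [0,[-0.032,0,0.084],[0,0,0]],
  [0,[-0.038,0,0.084],[0,0,0]],
])

```text
t: 18.77
ee_pos: [0.6825, -0.0099, 0.1191]
tcp_rot: [0.74, 0.672, 0.001, 0.0]
force: [0.1, 2.1, 1.3]
gripper_width: -0.0003
```

Emit:
play_rows([
  [0,[-0.006,0,0],[0,0,0]],
  [0,[-0.012,0,0],[0,0,0]],
  [0,[-0.018,0,0],[0,0,0]],
  [0,[-0.024,0,0],[0,0,0]],
])

```text
t: 19.1
ee_pos: [0.6809, -0.0219, 0.1182]
tcp_rot: [0.74, 0.672, 0.0, 0.0]
force: [0.8, 1.5, 1.6]
gripper_width: -0.0
```

Run:
```python
from h import *
s=st();print('tcp in bal',fr(s['ee_pos']))
m2,im2,d2=grab('side','s16');m3,im3,d3=grab('scene','c16');panz(['s16','c16']);tab(['s16','c16'])
def cr(i,c,r=60):
    x,y=map(int,c);return cv2.resize(i[y-r:y+r,x-r:x+r],(390,390),interpolation=2)
cv2.imwrite('pics/c16b.png',np.hstack([cr(im2,proj(m2,[.65,.0,.12])),cr(im3,proj(m3,[.65,.0,.12]))])[:,:,::-1])
```

```text
t 19.1
joints [-0.05    0.7135  0.0232  1.5736 -0.0203  0.8544 -0.1149]
ee_pos [ 0.6809 -0.0219  0.1182]
tcp_rot [7.402e-01 6.724e-01 2.000e-04 1.000e-04]
force [0.7676 1.4607 1.627 ]
gripper_width -0.0
tcp in bal [[0.0945691  0.02462925 0.11820394]]
s16 load pan z 668 [0.0918 0.0925 0.0933] blank top 297 [0.1018 0.1026 0.1034]
c16 load pan z 594 [0.0902 0.0914 0.0927] blank top 117 [0.1005 0.1015 0.1029]
s16 red 33 [0.0844 0.0016 0.0893] [0.09   0.0134 0.1214]
   z 0.088 8 [0.0858 0.0034] [0.0906 0.0131]
   z 0.098 6 [0.0862 0.0013] [0.0872 0.0121]
   z 0.108 7 [0.084  0.0047] [0.087  0.0115]
   z 0.116 7 [0.0849 0.0054] [0.0888 0.0113]
s16 brass 31 [ 0.0827 -0.0026  0.0789] [0.097  0.0196 0.0894]
c16 brass 20 [ 0.0961 -0.0046  0.083 ] [0.105  0.0183 0.0885]
```

View pics/c16b.png

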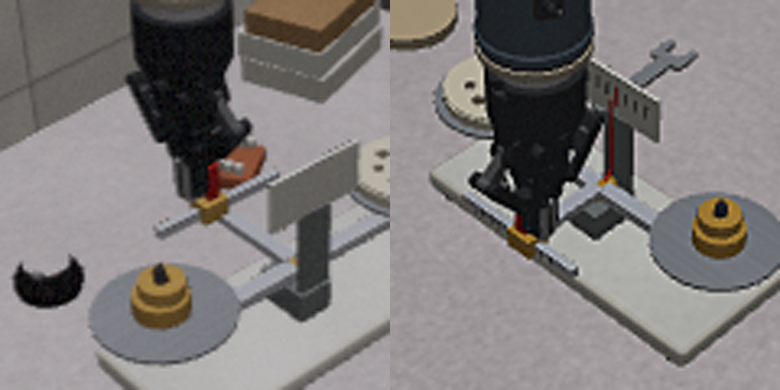

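Emit:
play_rows([
  [0,[-0.006,0,0],[0,0,0]],
  [0,[-0.012,0,0],[0,0,0]],
  [0,[-0.018,0,0],[0,0,0]],
  [0,[-0.024,0,0],[0,0,0]],
  [0,[-0.03,0,0],[0,0,0]],
  [0,[-0.036,0,0],[0,0,0]],
  [0,[-0.042,0,0],[0,0,0]],
  [0,[-0.048,0,0],[0,0,0]],
])

```text
t: 19.87
ee_pos: [0.6783, -0.0459, 0.1178]
tcp_rot: [0.74, 0.672, -0.0, -0.0]
force: [-1.0, 1.3, -0.6]
gripper_width: 0.0001
```

Emit:
play_rows([
  [0,[-0.005,0,0],[0,0,0]],
  [0,[-0.005,0,0],[0,0,0]],
  [0,[0.01,0,0],[0,0,0]],
  [0,[0.03,0,0],[0,0,0]],
  [0,[0.04,0,0],[0,0,0]],
  [0,[0.04,0,0],[0,0,0]],
])

```text
t: 20.37
ee_pos: [0.6808, -0.0225, 0.1181]
tcp_rot: [0.739, 0.674, 0.001, -0.0]
force: [-0.3, 0.7, 1.1]
gripper_width: 0.0001
```

Emit:
play_rows([
  [0,[0,0,0],[0,0,0]],
  [0,[0,0,0],[0,0,0]],
  [0,[0,0,0],[0,0,0]],
  [0,[0,0,0],[0,0,0]],
  [0,[0,0,0],[0,0,0]],
  [0,[0,0,0],[0,0,0]],
  [0,[0,0,0],[0,0,0]],
  [0,[0,0,0],[0,0,0]],
])

```text
t: 21.03
ee_pos: [0.6804, -0.0257, 0.118]
tcp_rot: [0.74, 0.672, 0.0, -0.0]
force: [-1.2, -0.1, 0.5]
gripper_width: -0.0001
```

Emit:
play_rows([
  [0,[0,0,0],[0,0,0]],
  [0,[0,0,0],[0,0,0]],
  [0,[0,0,0],[0,0,0]],
  [0,[0,0,0],[0,0,0]],
  [0,[0,0,0],[0,0,0]],
  [0,[0,0,0],[0,0,0]],
])

```text
t: 21.53
ee_pos: [0.6804, -0.0257, 0.118]
tcp_rot: [0.74, 0.672, -0.0, -0.0]
force: [-0.6, 0.5, -0.3]
gripper_width: -0.0001
```

Run:
```python
from h import *
s=st();print('tcp in bal',fr(s['ee_pos']))
m2,im2,d2=grab('side','s17');m3,im3,d3=grab('scene','c17');panz(['s17','c17']);tab(['s17','c17'])
def cr(i,c,r=60):
    x,y=map(int,c);return cv2.resize(i[y-r:y+r,x-r:x+r],(390,390),interpolation=2)
cv2.imwrite('pics/c17b.png',np.hstack([cr(im2,proj(m2,[.65,.0,.12])),cr(im3,proj(m3,[.62,.0,.14]),40)])[:,:,::-1])
```

```text
t 21.5333
joints [-0.0444  0.7134  0.0229  1.5744 -0.0199  0.854  -0.1098]
ee_pos [ 0.6804 -0.0257  0.118 ]
tcp_rot [ 0.7402  0.6724 -0.     -0.    ]
force [-0.6194  0.515  -0.2597]
gripper_width -0.0001
tcp in bal [[0.09444376 0.02084436 0.1179925 ]]
s17 load pan z 652 [0.0885 0.0891 0.0898] blank top 304 [0.1051 0.1059 0.1066]
c17 load pan z 585 [0.0871 0.0883 0.0896] blank top 101 [0.104  0.1052 0.1063]
s17 red 53 [ 0.0837 -0.0225  0.0906] [ 0.0992 -0.01    0.1218]
   z 0.088 13 [ 0.0844 -0.023 ] [ 0.0994 -0.0107]
   z 0.098 15 [ 0.0847 -0.0206] [ 0.0982 -0.0099]
   z 0.108 11 [ 0.0837 -0.0199] [ 0.096 -0.01 ]
   z 0.116 10 [ 0.0839 -0.0225] [ 0.0894 -0.0109]
s17 brass 38 [ 0.0809 -0.025   0.0762] [ 0.1012 -0.0045  0.0914]
c17 red 9 [ 0.0898 -0.02    0.0895] [ 0.1014 -0.0104  0.1212]
   z 0.116 6 [ 0.0897 -0.0201] [ 0.094  -0.0116]
c17 brass 28 [ 0.0896 -0.0261  0.0813] [ 0.1046 -0.0054  0.0937]
```

View pics/c17b.png

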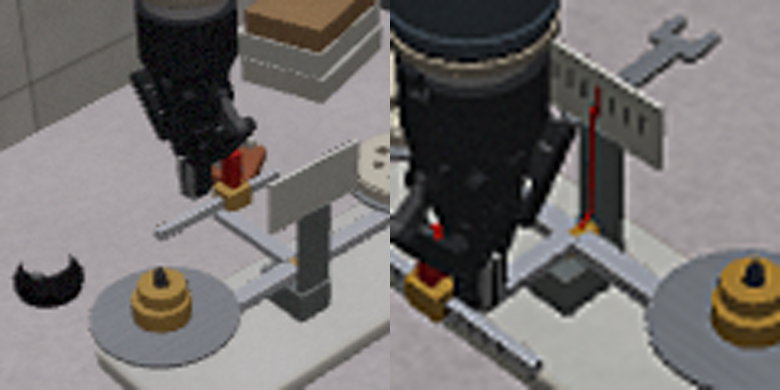

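Emit:
play_rows([
  [0,[-0.016,0,0],[0,0,0]],
  [0,[-0.032,0,0],[0,0,0]],
  [0,[-0.04,0,0],[0,0,0]],
  [0,[-0.046,0,0],[0,0,0]],
  [0,[-0.05,0,0],[0,0,0]],
  [0,[-0.054,0,0],[0,0,0]],
  [0,[-0.056,0,0],[0,0,0]],
  [0,[-0.056,0,0],[0,0,0]],
])

```text
t: 22.3
ee_pos: [0.6777, -0.0537, 0.118]
tcp_rot: [0.74, 0.672, -0.0, 0.0]
force: [0.2, -0.0, -0.1]
gripper_width: 0.0002
```

Emit:
play_rows([
  [0,[0,0,0],[0,0,0]],
  [0,[0.01,0,0],[0,0,0]],
  [0,[0.03,0,0],[0,0,0]],
  [0,[0.05,0,0],[0,0,0]],
  [0,[0.056,0,0],[0,0,0]],
  [0,[0.056,0,0],[0,0,0]],
  [0,[0.056,0,0],[0,0,0]],
  [0,[0.056,0,0],[0,0,0]],
])

```text
t: 22.97
ee_pos: [0.6804, -0.0261, 0.118]
tcp_rot: [0.74, 0.672, -0.0, 0.0]
force: [0.3, -0.4, -0.3]
gripper_width: -0.0002
```

Emit:
play_rows([
  [0,[0,0,0],[0,0,0]],
  [0,[0,0,0],[0,0,0]],
  [0,[0,0,0],[0,0,0]],
  [0,[0,0,0],[0,0,0]],
  [0,[0,0,0],[0,0,0]],
  [0,[0,0,0],[0,0,0]],
  [0,[0,0,0],[0,0,0]],
  [0,[0,0,0],[0,0,0]],
])

```text
t: 23.63
ee_pos: [0.6805, -0.0257, 0.118]
tcp_rot: [0.74, 0.672, 0.0, 0.0]
force: [0.2, -0.5, -0.3]
gripper_width: -0.0
```

Run:
```python
from h import *
s=st();print('tcp in bal',fr(s['ee_pos']))
m2,im2,d2=grab('side','s18');m3,im3,d3=grab('scene','c18');panz(['s18','c18']);tab(['s18'])
def cr(i,c,r=60):
    x,y=map(int,c);return cv2.resize(i[y-r:y+r,x-r:x+r],(390,390),interpolation=2)
cv2.imwrite('pics/c18b.png',np.hstack([cr(im2,proj(m2,[.65,.0,.12])),cr(im3,proj(m3,[.58,-.035,.14]),30)])[:,:,::-1])
```

```text
t 23.6333
joints [-0.0443  0.7134  0.0229  1.5744 -0.0199  0.854  -0.1097]
ee_pos [ 0.6805 -0.0257  0.118 ]
tcp_rot [0.7401 0.6724 0.     0.    ]
force [ 0.2421 -0.4884 -0.2857]
gripper_width -0.0
tcp in bal [[0.0944784  0.02084395 0.1180477 ]]
s18 load pan z 661 [0.0898 0.0905 0.0911] blank top 306 [0.1039 0.1046 0.1052]
c18 load pan z 591 [0.0883 0.0896 0.0909] blank top 100 [0.1021 0.1034 0.105 ]
s18 red 59 [ 0.0841 -0.0279  0.0888] [ 0.0974 -0.0154  0.1213]
   z 0.088 13 [ 0.0833 -0.0257] [ 0.098  -0.0152]
   z 0.098 16 [ 0.0844 -0.0278] [ 0.096  -0.0154]
   z 0.108 15 [ 0.084 -0.028] [ 0.0969 -0.0165]
   z 0.116 10 [ 0.0847 -0.0281] [ 0.0927 -0.0162]
s18 brass 35 [ 0.082  -0.0328  0.08  ] [ 0.1015 -0.0097  0.0888]
```

View pics/c18b.png

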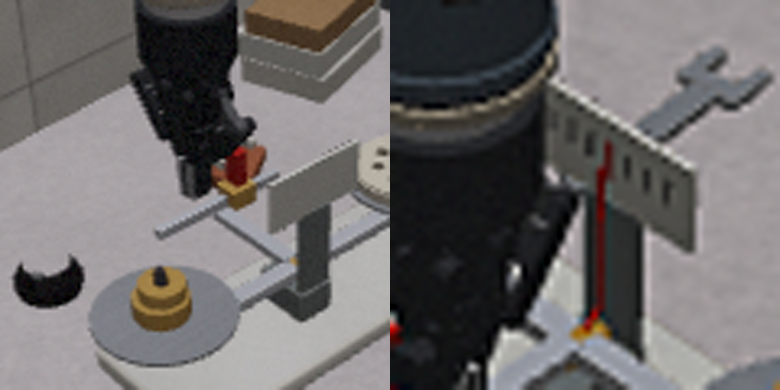

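Emit:
play_rows([
  [0,[0,0,-0.04],[0,0,0]],
  [0,[0,0,-0.1],[0,0,0]],
  [0,[0,0,-0.164],[0,0,0]],
  [0,[-0.05,0.03,-0.17],[0,0,0]],
  [0,[-0.12,0.07,-0.17],[0,0,0]],
  [0,[-0.18,0.09,-0.17],[0,0,0]],
  [0,[-0.18,0.09,-0.17],[0,0,0]],
  [0,[-0.18,0.09,-0.17],[0,0,0]],
])

```text
t: 24.4
ee_pos: [0.7163, -0.1229, 0.2026]
tcp_rot: [0.742, 0.671, -0.001, 0.0]
force: [0.5, 0.9, 0.6]
gripper_width: -0.0001
```

Emit:
play_rows([
  [0,[0,0,0],[0,0,0]],
  [0,[0,0,0],[0,0,0]],
  [0,[0,0,0],[0,0,0]],
])

```text
t: 24.65
ee_pos: [0.7166, -0.1178, 0.2031]
tcp_rot: [0.74, 0.673, 0.0, -0.0]
force: [0.3, -0.1, -0.0]
gripper_width: -0.0
```

Run:
```python
from h import *
s=st();m,im,d=grab('wrist','w19')
print('cam in bal',fr(-np.array(m['R']).T@m['t']))
m2,im2,d2=grab('side','s19');m3,im3,d3=grab('scene','c19');panz(['s19','c19','w19'])
x,y=map(int,proj(m,[.565,-.035,.14]));print(x,y)
x=max(x,50);y=min(max(y,50),350)
cv2.imwrite('pics/c19b.png',np.hstack([cv2.resize(im[y-50:y+50,x-50:x+50],(390,390),interpolation=2),cv2.resize(im3[150:210,285:345],(390,390),interpolation=2)])[:,:,::-1])
```

```text
t 24.65
joints [ 0.0836  0.6964  0.0288  1.3486 -0.0217  1.0971  0.0218]
ee_pos [ 0.7166 -0.1178  0.2031]
tcp_rot [ 7.395e-01  6.731e-01  2.000e-04 -4.000e-04]
force [ 0.3086 -0.1315 -0.0455]
gripper_width -0.0
cam in bal [[0.13840453 0.00165571 0.32002163]]
s19 load pan z 659 [0.0896 0.0903 0.091 ] blank top 297 [0.1039 0.1048 0.1054]
c19 load pan z 600 [0.0882 0.0895 0.0908] blank top 311 [0.1025 0.1038 0.1053]
w19 load pan z 1696 [0.0872 0.088  0.0886] blank top 4128 [0.1022 0.1026 0.103 ]
66 129
```

View pics/w19.png

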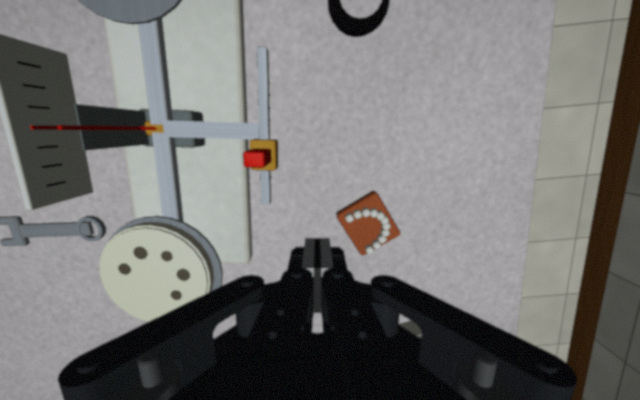

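View pics/c19b.png

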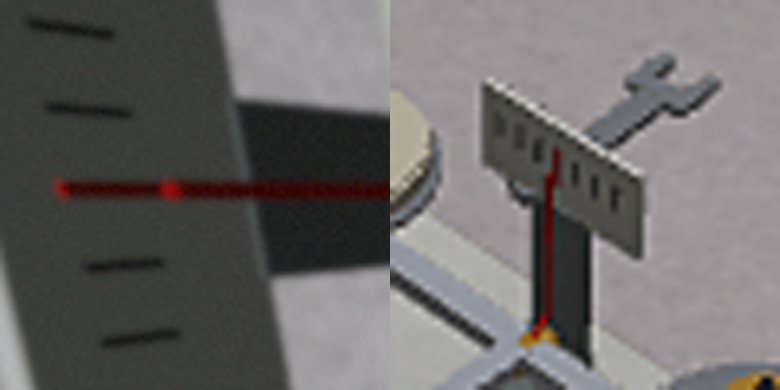

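Run:
```python
from h import *
m,im,d=load('w19');r=im.astype(float)
for x in range(26,160,4):
    col=r[115:142,x];w=np.clip(col[:,0]-1.5*col[:,1]-10,0,None)
    if w.sum()>20: print(x,round((w*np.arange(115,142)).sum()/w.sum(),2),int(w.max()),end=' | ')
K=m['intrinsics']
for z in (.075,.1,.13,.16): print(z,np.round(proj(m,[*(C+0*ex),z]),2),np.round(proj(m,[*(C-.012*ex+.13*.0*ey),z]),2))
```

```text
30 126.53 39 | 34 127.07 36 | 38 127.09 24 | 42 127.03 37 | 46 127.1 30 | 50 127.02 34 | 54 127.23 31 | 58 127.08 106 | 62 127.28 70 | 66 127.2 36 | 70 127.31 28 | 74 127.11 32 | 78 127.29 32 | 82 127.32 41 | 86 127.38 37 | 90 127.3 33 | 94 127.3 40 | 98 127.46 35 | 102 127.63 32 | 106 127.34 34 | 110 127.58 38 | 114 127.55 38 | 118 127.53 34 | 122 127.43 32 | 126 127.54 34 | 130 127.72 35 | 134 127.63 36 | 138 127.64 41 | 142 127.7 84 | 146 127.84 72 | 150 127.88 71 | 154 128.06 59 | 0.075 [155.95 129.42] [141.96 129.36]
0.1 [137.65 129.57] [122.07 129.49]
0.13 [109.34 129.78] [ 91.31 129.7 ]
0.16 [ 70.46 130.08] [ 49.05 129.98]
```

Run:
```python
from h import *
s=st();grab('scene','c20');grab('side','s20');panz(['c20','s20'])
```

```text
t 24.8
joints [ 0.084   0.6965  0.0295  1.3483 -0.0215  1.097   0.0219]
ee_pos [ 0.7166 -0.1186  0.2031]
tcp_rot [ 7.397e-01  6.729e-01  1.000e-04 -1.000e-04]
force [ 0.2307 -0.4636  0.0735]
gripper_width -0.0002
c20 load pan z 595 [0.0882 0.0894 0.0908] blank top 314 [0.1024 0.1038 0.1051]
s20 load pan z 665 [0.0895 0.0903 0.091 ] blank top 287 [0.1041 0.1048 0.1056]
```

View pics/c20.png

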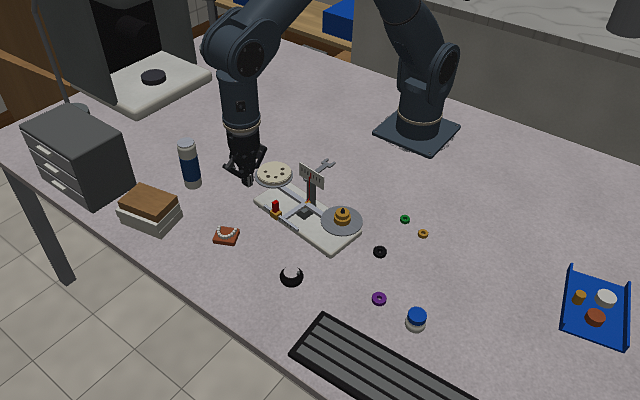

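The rings are stacked on the post at (342,214), w50 (423,233) and the look-alikes have not moved, and the arm is clear of everything. I'm handing in.

```bash
python3 -c "
from cell import env
print(env.finish_job())"
```

```text
the job is handed in; nothing more can be done
None
```

The blank is weighed and the job is handed in at about 25 s of the 69 s allowed. I put the 200 g ring over the post, added the 100 g ring and slid the rider about 43 mm towards the part pan. The beam came to rest level.

- **Choice of extra ring:** With only the 200 g ring on, the beam sat just off its stop at about +0.136 rad. That put the blank at roughly 280 g. The 50 g ring would probably have balanced it too, but with the rider close to its stop, so I used the 100 g ring.
- **Level check:** A close wrist-camera view looking straight at the plate shows the needle in line with the red mark to within about 0.2 px. The pan heights from all three cameras give a tilt within about 0.002 rad of level, roughly 1 g.
- **Forces:** The wrist sensor showed at most about 2.5 N in the readings I took at the balance. The highest reading of the job was 6 N, while gripping the 200 g ring on the table.
- **Everything else:** In the last picture the blank, the unused 50 g ring, the look-alikes and the bystanders appear where they started. The robot was touching nothing when I handed in.

No check failed. Camera positions and the tool reading differed by 1–2 mm in places; I corrected for this before lowering each ring.

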